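Set out a tasting flight and hold its card clip open

TASK

Finish setting out the tasting flight: stand the two loose shot glasses upright in the two empty wells of the wooden caddy, one in each. Then pick the orange spring clip off the worktop by its handles, squeeze it wide open and bring its gaping jaws well in around the right-hand upright edge of the caddy's card, about half way up the part that shows, touching neither card nor caddy, and finish while still holding it there, wide open, so that I can slip the tasting notes in. Leave everything else where it stands.

Things in the scene. Friction and masses are not known exactly. Their poses are not given: they have to be found in the camera images.
- caddy: light wooden caddy, fixed, 115 x 234 x 26 mm. Three square wells 62 x 62 mm in a row along y, 76 mm from centre to centre, walls 10 mm, dividers 14 mm; wall tops 26 mm and well floors 6 mm above the worktop. A 26 mm high slotted rail behind the wells (+x, away from the robot) holds an upright white card. Origin under the middle well's centre; x towards the card, y to the left along the row, z up
- well_left (a point): centre of the floor of the caddy's left (+y) well, empty at the start; axes as the caddy's
- well_mid (a point): centre of the floor of the middle well, which already holds glass_c
- well_right (a point): centre of the floor of the caddy's right (-y) well, empty at the start; axes as the caddy's
- card_edge (a point): point on the card's right-hand (-y) upright edge, 72 mm above the worktop. White card, stiff board 3 mm thick (along the caddy's x), 210 mm wide, its plane 60 mm behind the well centres; it shows from 26 to 104 mm above the worktop. Axes as the caddy's: the card runs from this point to +y, open air lies to -y
- glass_a: shot glass, clear, 49 mm across the rim, about 44 at the foot, 58 mm tall, 0.09 kg, loose on the worktop; origin at the centre of its foot, z up. glass_a and glass_b are alike, either may go into either empty well
- glass_b: the other loose shot glass, same size as glass_a; origin at the centre of its foot
- glass_c: a third such glass, already standing in the middle well; it stays there
- clip: orange plastic peg-type spring clip, 94 mm long, 20 mm thick, 0.04 kg, lying on its side, pivot pin upright. Squeezing its handles together spreads its jaws. Origin on the pin's axis at the underside, z up. Shut: x points from pin to jaw tips (x = +38.5 mm); handles reach back to x = -55 mm, 34 mm over their flat outer faces at x = -35 mm, where to squeeze them (27 mm at x = -20, 42 mm at -54)
- clip_jaw (a joint): angle between the clip's halves: 0 shut (spring), 0.44 rad fully open at its stop. Each finger needs about 4 N at x = -35 mm to start it and 8 N to open it fully; a grip of 12 to 20 N holds it at the stop. Fully open the outer handle faces are parallel, 18 mm apart, the jaw tips 17 mm apart inside and the jaws 29 mm over their outsides
- clip_pivot (a point): middle of the clip's pivot pin, 10 mm above its underside. Body clip's frame is that of the half on its +y side: when the clip is open its middle line lies half the clip_jaw angle clockwise (from above) of body clip's x
- clip_tip_a (a point): inner side of the jaw tip of the half on the clip's +y side, mid thickness, 38.5 mm from the pin
- clip_tip_b (a point): inner side of the other half's jaw tip, mid thickness, 38.5 mm from the pin
- cup: bystander: mustard yellow espresso cup, 63 mm across, 56 mm tall, handle to its -y; origin under its centre
- timer: bystander: red and white round kitchen timer, 62 mm across, 48 mm tall; origin under its centre
- tumbler: bystander: small clear tumbler, wider than the shot glasses, 56 mm across, 62 mm tall; origin under its centre
Mind the look-alikes: they are no part of the job. What is shaped like the glass_b but purple is not meant.

How it is judged:
On the way, in this order (a step that is already met when the one before it is completed fails the run):
1. both loose glasses stand upright, let go, one in each empty well ((((x of glass_a in the frame of well_left between -0.012 and 0.012 m and y of glass_a in the frame of well_left between -0.012 and 0.012 m and z of glass_a in the frame of well_left between -0.005 and 0.005 m and angle between glass_a's own z axis and vertical below 0.1 rad) and (x of glass_b in the frame of well_right between -0.012 and 0.012 m and y of glass_b in the frame of well_right between -0.012 and 0.012 m and z of glass_b in the frame of well_right between -0.005 and 0.005 m and angle between glass_b's own z axis and vertical below 0.1 rad)) or ((x of glass_a in the frame of well_right between -0.012 and 0.012 m and y of glass_a in the frame of well_right between -0.012 and 0.012 m and z of glass_a in the frame of well_right between -0.005 and 0.005 m and angle between glass_a's own z axis and vertical below 0.1 rad) and (x of glass_b in the frame of well_left between -0.012 and 0.012 m and y of glass_b in the frame of well_left between -0.012 and 0.012 m and z of glass_b in the frame of well_left between -0.005 and 0.005 m and angle between glass_b's own z axis and vertical below 0.1 rad))) and x of glass_c in the frame of well_mid between -0.012 and 0.012 m and y of glass_c in the frame of well_mid between -0.012 and 0.012 m and z of glass_c in the frame of well_mid between -0.005 and 0.005 m and angle between glass_c's own z axis and vertical below 0.1 rad and contact force between the fingers and glass_a below 0.1 N and contact force between the fingers and glass_b below 0.1 N and contact force between the fingers and glass_c below 0.1 N and linear speed of each of glass_a, glass_b below 0.02 m/s), for 0.2 s.
2. the clip is squeezed open and held in the fingers, off the worktop (value of joint clip_jaw above 0.3 rad and contact force between the fingers and clip above 2 N and height (world z) of clip_pivot above 0.045 m), for 0.2 s.
At the end, for the whole second after the job is handed in: One upright glass released in each well. Clip in the fingers (over 2 N), open over 0.30 rad, pin over 45 mm up and outside the card's right edge, jaw tips on either side of the card, 8 to 45 mm in from that edge, within 30 mm of card_edge's height, clip touching neither card nor caddy (all of step 1 and all of step 2 and ((x of clip_tip_a in the frame of card_edge above 0.0025 m and x of clip_tip_b in the frame of card_edge below -0.0025 m) or (x of clip_tip_b in the frame of card_edge above 0.0025 m and x of clip_tip_a in the frame of card_edge below -0.0025 m)) and y of clip_pivot in the frame of card_edge below 0 m and y of clip_tip_a in the frame of card_edge between 0.008 and 0.045 m and z of clip_tip_a in the frame of card_edge between -0.03 and 0.03 m and y of clip_tip_b in the frame of card_edge between 0.008 and 0.045 m and z of clip_tip_b in the frame of card_edge between -0.03 and 0.03 m and contact force between clip and caddy below 0.3 N); the arm keeps its last pose, push and grip.
It fails at once if a bystander (mustard espresso cup) is moved more than 25 mm (distance of cup from where it was at the start of the episode above 0.025 m).
It fails at once if a bystander (kitchen timer) is moved more than 25 mm (distance of timer from where it was at the start of the episode above 0.025 m).
It fails at once if a bystander (small tumbler) is moved more than 25 mm (distance of tumbler from where it was at the start of the episode above 0.025 m).
It also fails if it takes over 67 s, if anything falls off the work surface, if the arm or the gripper's body presses on something with over 40 N, if the wrist force passes 120 N, or if a joint passes its speed limit or range.

ROBOT

A 7-joint arm with a two-finger parallel gripper is mounted at the origin on a cart in front of the work surface, level with it; the furniture and walls round the work are solid. World frame = base frame: x ahead of the robot, y to its left, z up, the work surface at z = 0. Lengths are in m, angles in rad, forces in N, time in s.
With the tool pointing down it reaches from about 0.425 to 0.95 m from the base axis. Payload 4.7 kg.
Tool frame: the origin (TCP) lies at the very end of the fingers, on their centre line; the grasp point (between the pads) lies 19 mm behind it (manip.grasp_offset is the distance from the TCP to the grasp point, in m); z points along the fingers, y is the direction in which the jaws open and shut (so a half turn about z gives the same grasp; the last joint's range is limited). The gripper opens to 87 mm and grips with 3 to 60 N. Pads are 19 mm wide; open, the fingers measure 117 mm over their backs; the gripper's body (75 mm by 190 mm) begins 51 mm behind the grasp point.
Start: joints at [-1.295, 0.469, -0.049, 1.532, 0.024, 1.141, -0.082], TCP at [0.203, 0.644, 0.196] pointing down, gripper open.
Joint ranges: [-2.59, 2.59], [-0.33, 1.99], [-1.39, 1.29], [0.1, 2.45], [-1.04, 4.18], [0.21, 1.99], [-2.66, 2.66]. Speed limits (rad/s): [2.57, 2.57, 3.14, 3.14, 3.14, 3.14, 3.14].

INTERFACE

Orientations are given as a unit quaternion [x, y, z, w].
In Python, from station import monitor, optics, order, manip gives the robot as it stands.
- The arm moves only by the tool drive_tool, never from a script. Its argument "motion" is a list of rows, each an object of numbers: "x", "y", "z": the shift along the tool's x, y, z in m; "spin": the turn about the tool's z in degrees; "jaw": the closure, from -1 (fully open) to 1 (shut), so that 0 is half open. A call has 1 to 8 rows; each row is the pose to reach, as a shift and turn from the pose measured when the call began, along the tool's axes at that moment; what a row does not reach only later rows make up. A row lasts 1/12 s, in which the tool goes at most 41.7 mm and 7.16 degrees, less where a joint would pass 70% of its speed; a pose out of reach is approached as far as the arm can. A call with a gripper value outside its range is refused whole. The fingers move at their own pace and stop on an object; "newtons" is the grip in N (left out, the last holds). Time passes only in rows, so rows that repeat a pose let the fingers close. It gives the time, the measured TCP pose, the force and the opening at its end, in the units of the state.
- monitor.sense(): the state, without advancing time (a new reading comes with each control period).
- optics.capture(name): name is "side" or "top"; returns a dict with "frame" (400x640x3 uint8, blue, green, red), "camera_matrix" (3x3 intrinsics, pixels), "k1" (the pictures are not rectified: a ray, as slopes to the right and down, at radius r is drawn at 1 + k1 r^2 times it, then the intrinsics apply), "rvec" (rotation vector, rad) and "tvec" (3), from world to camera coordinates, as OpenCV has them. Camera axes: x right, y down, z forward; pixel columns grow to the right and rows downward; lengths in m; the calibration is good to about 2 mm. A picture is of the moment at which its call begins. There is no depth.
- order.sign_off(): hands the job in, once; it reports no verdict.
The state is a dict: "t": time; "joint_positions": joint angles; "dq": joint speeds; "joint_torque": joint torques, N m; "tcp_pos": TCP position; "orientation": TCP orientation; "force": force on the tool from outside, world axes, zero at the start; "wrist_torque": the same for the moment, N m; "opening": finger opening in m.
Only numpy, scipy, OpenCV 4.12 (cv2) and the standard library are available. Lean on these libraries where they do the work, as an engineer would, in place of code of your own. Each camera call takes 0.05 s, during which the arm holds its last target. There are 200 camera calls.

## Working session

There is one attempt and no reset: what is moved stays moved. The work goes in short steps, Python scripts to look and compute and a tool call to move; the robot and the scene stay as the last step left them, time stands still between calls to the robot, and variables do not carry over. Pictures are saved under pics/ and viewed, about 8 in all and at most 12, crops included, and the job is handed in when it is done.

Besides the shell and the picture viewer there is one more tool, called after "Call:" as a command line: name --argument value ..., lists and objects as JSON in quotes. drive_tool: Moves the arm, as the interface text tells. Its arguments: {"type":"object","properties":{"motion":{"type":"array","items":{"type":"object","properties":{"x":{"type":"number"},"y":{"type":"number"},"z":{"type":"number"},"spin":{"type":"number"},"jaw":{"type":"number"}}}},"newtons":{"type":"number"}},"required":["motion"]}

```bash
ls; mkdir -p pics; cat > h.py <<'E'
import numpy as np, cv2
from station import monitor, optics, order, manip
from scipy.spatial.transform import Rotation as R
def cap(n,f=None):
    c=optics.capture(n)
    if f: cv2.imwrite('pics/'+f,c['frame'])
    np.save('/tmp/%s.npy'%n,c,allow_pickle=True); return c
def load(n): return np.load('/tmp/%s.npy'%n,allow_pickle=True).item()
def ray(c,u,v):
    K=np.array(c['camera_matrix']); d=np.array([c['k1'],0,0,0,0],float)
    p=cv2.undistortPoints(np.array([[[u,v]]],float),K,d)[0,0]
    M=R.from_rotvec(np.ravel(c['rvec'])).as_matrix(); t=np.ravel(c['tvec'])
    return -M.T@t, M.T@np.array([p[0],p[1],1])
def onz(c,u,v,z):
    o,d=ray(c,u,v); return o+d*(z-o[2])/d[2]
def proj(c,P):
    p,_=cv2.projectPoints(np.array(P,float).reshape(-1,3),np.array(c['rvec'],float),np.array(c['tvec'],float),np.array(c['camera_matrix']),np.array([c['k1'],0,0,0,0],float)); return p[:,0]
E
python3 - <<'E'
from h import *
for n in('top','side'):
    c=cap(n,n+'0.png'); o,_=ray(c,320,200); print(n,o,c['k1'],c['camera_matrix'][0][0])
print(monitor.sense(), manip.grasp_offset)
E
```

```text
pics
top [0.31457579 0.02013522 1.40831298] -0.10535731976949554 442.7637987421814
side [ 0.05021231 -0.90974889  0.62050568] 0.0003438939506795133 410.80748335324074
{'t': 0.1, 'joint_positions': array([-1.29492634,  0.4693221 , -0.04860515,  1.53357678,  0.02409614,
        1.14101021, -0.08229029]), 'dq': array([ 0.00097616, -0.00091849, -0.00153701, -0.00392258, -0.00129809,
        0.00103061, -0.00093405]), 'joint_torque': array([ 7.93875588e-04, -5.09170854e+01, -8.10706127e-02, -2.36827612e+01,
       -6.14295155e-02,  3.45043663e-02,  6.36474851e-05]), 'tcp_pos': array([0.2023548 , 0.64333631, 0.19552955]), 'orientation': array([ 1.51772996e-01,  9.88414998e-01, -8.59106939e-04, -1.05101148e-04]), 'force': array([ 1.3130828 , -0.01598683, -0.16194858]), 'wrist_torque': array([-0.03469283,  0.01706272, -0.01439173]), 'opening': 0.08690355861274651} 0.0187
```

View pics/top0.png

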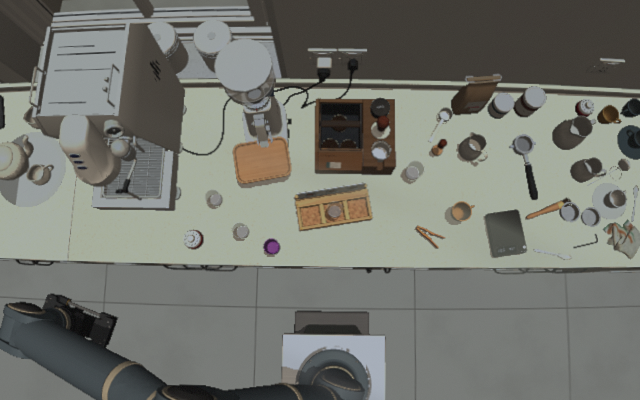

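View pics/side0.png

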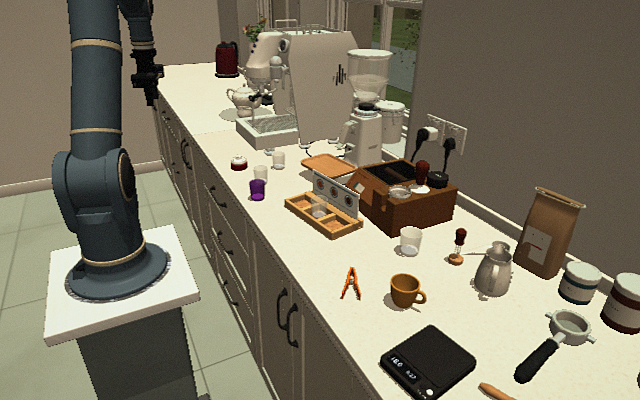

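The top view shows the caddy at about (333,207), the orange clip at (430,237), purple glass (271,246) and timer (193,238). Clear-glass candidates are (214,199), (241,231), (412,172), and a far pair at (568,212) and (590,215). I'll enlarge to confirm which are meant.

```bash
python3 - <<'E'
from h import *
t=load('top'); s=load('side'); f=t['frame']; g=s['frame']
a=cv2.resize(f[180:260,180:290],None,fx=3.6,fy=3.6,interpolation=3)
b=cv2.resize(f[150:260,290:480],None,fx=2,fy=2,interpolation=3)
b=cv2.resize(f[160:255,290:480],(400,200),interpolation=3)
m=cv2.resize(f[155:260,285:455],(800,494),interpolation=3)[:300]
top=np.hstack([cv2.resize(f[180:260,180:290],(400,290),interpolation=3),cv2.resize(g[130:210,215:325],(400,290),interpolation=3)])
bot=np.hstack([cv2.resize(f[160:255,290:450],(480,285),interpolation=3),cv2.resize(g[225:315,330:430],(320,285),interpolation=3)])
cv2.imwrite('pics/crop1.png',np.vstack([top,bot]))
for n,u,v in(('A',214,199),('B',241,231),('T',412,172),('far',568,212),('far2',590,215),('purple',271,246)):
    print(n,onz(t,u,v,.03).round(3), proj(s,onz(t,u,v,.03)).round(0))
hsv=cv2.cvtColor(f,cv2.COLOR_BGR2HSV)
k=cv2.inRange(hsv,(3,150,90),(16,255,255)); n,l,st,ce=cv2.connectedComponentsWithStats(k)
for i in range(1,n):
    if st[i,4]>15: print(st[i],ce[i])
E
```

```text
A [0.566 0.384 0.03 ] [[278. 161.]]
B [0.465 0.292 0.03 ] [[260. 176.]]
T [ 0.662 -0.249  0.03 ] [[408. 243.]]
far [ 0.538 -0.762  0.03 ] [[563. 444.]]
far2 [ 0.529 -0.839  0.03 ] [[614. 500.]]
purple [0.42  0.196 0.03 ] [[257. 190.]]
```

View pics/crop1.png

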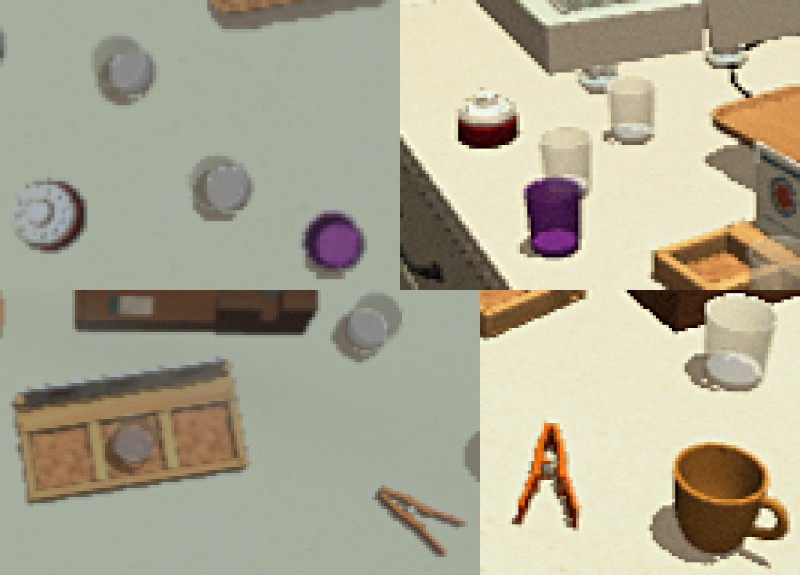

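The crop shows two small clear glasses near the timer (A foot at top px ~(215,200), B ~(241,231)). The one at (412,172) is clearly larger, so it is the tumbler. The purple one at (271,246) is the look-alike, and the far pair is out by the saucers. So A and B are the loose glasses. Next I'll enlarge the caddy and clip to get corners.

```bash
python3 - <<'E'
from h import *
t=load('top'); s=load('side'); f=t['frame']; g=s['frame']
def cr(im,u,v,w,h,k): return cv2.resize(im[v:v+h,u:u+w],None,fx=k,fy=k,interpolation=2)
a=cr(f,290,182,90,50,5)      #450x250
b=cr(g,280,160,90,80,5)[:,:350*1+100]      #450x400
L=np.vstack([a,b[:340]])
r=np.vstack([cr(f,410,222,40,30,8)[:240,:320],cr(g,335,262,32,42,8)[:,:256]])
r2=np.zeros((590,320,3),np.uint8); r2[:240,:320]=r[:240] if r.shape[1]==320 else 0
E
python3 - <<'E'
from h import *
t=load('top'); s=load('side'); f=t['frame']; g=s['frame']
def cr(im,u,v,w,h,k): return cv2.resize(im[v:v+h,u:u+w],None,fx=k,fy=k,interpolation=2)
P=np.zeros((600,790,3),np.uint8)
P[:250,:450]=cr(f,290,182,90,50,5); P[252:597,:450]=cr(g,280,165,90,69,5)
P[:240,460:780]=cr(f,410,222,40,30,8); P[250:586,460:716]=cr(g,335,262,32,42,8)
cv2.imwrite('pics/crop2.png',P)
# bright feet
for nm,im,c,u,v in(('A',f,t,215,200),('B',f,t,241,231),('T',f,t,412,172),('A',g,s,278,166),):
    w=im[v-12:v+12,u-12:u+12].astype(float); hs=cv2.cvtColor(w.astype(np.uint8),cv2.COLOR_BGR2HSV)
    print(nm); print(hs[::2,::2,1]); print(hs[::2,::2,2])
E
```

```text
A
[[25 22 25 22 23 23 23 21 23 22 26 25]
 [23 23 22 24 20 21 17 22 26 25 24 26]
 [26 21 23 26 23 23 26 21 25 23 28 25]
 [23 21 24 22 21 22  9  8 21 23 26 26]
 [21 20 24 25 11  4  4  4  2 23 23 25]
 [23 16 24 37  4  6  4  6  4 16 26 25]
 [25 18 34 43  4  4  6  2  2 16 29 25]
 [25 26 35 38 10  5  7  2  2 22 28 23]
 [23 25 24 37 42  8  4  4 28 25 28 23]
 [25 25 26 38 43 36 25 24 25 25 28 25]
 [25 25 28 26 26 35 34 23 26 23 22 23]
 [23 25 26 21 20 22 22 25 23 23 22 21]]
[[174 174 174 175 174 174 175 173 175 174 174 174]
 [174 175 174 157 143 143 148 174 175 174 173 174]
 [174 174 145 136 133 131 129 135 173 174 175 175]
 [174 158 138 137 132 128 136 135 148 169 174 174]
 [174 155 138 121 142 142 138 137 141 132 176 174]
 [175 156 126 104 139 138 138 137 136 114 168 174]
 [174 166 112 101 137 137 137 139 129 113 169 175]
 [173 174 123 108 132 140 141 132 122 105 172 175]
 [174 174 140 110 108 124 124 120 101 156 172 175]
 [175 174 169 114 112 113 135 147 132 174 174 174]
 [174 175 173 170 139 116 121 166 174 174 174 174]
 [174 174 174 174 175 175 175 175 174 174 174 173]]
B
[[24 26 22 23 
[... 2931 characters left out ...]
221 237 226 144 164 188 188 190 195 215 238 235]
 [204 239 222 175 108 134 139 139 114 220 237 236]
 [170 242 236 239 244 241 243 243 239 236 237 237]
 [171 241 236 234 237 236 237 235 238 238 236 236]
 [167 243 234 237 235 235 237 237 236 237 236 236]
 [166 242 238 237 235 237 236 236 235 235 236 237]]Traceback (most recent call last):
  File "<stdin>", line 7, in <module>
    return _nx.concatenate(arrs, 0, dtype=dtype, casting=casting)
           ~~~~~~~~~~~~~~~^^^^^^^^^^^^^^^^^^^^^^^^^^^^^^^^^^^^^^^
ValueError: all the input array dimensions except for the concatenation axis must match exactly, but along dimension 1, the array at index 0 has size 320 and the array at index 1 has size 256
```

View pics/crop2.png

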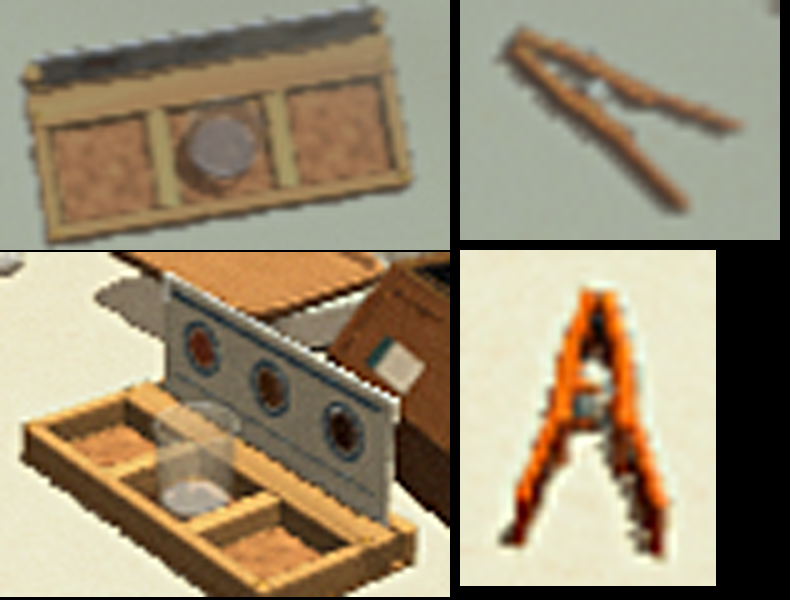

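The crop shows the well openings clearly. The card's right top corner is at side ≈(359,196). The clip apex (jaw tips) is at top ≈(474.7,226.7)/8-scaled, and its handles open to the lower right. Now the positions.

```bash
python3 - <<'E'
from h import *
t=load('top'); s=load('side'); f=t['frame']; g=s['frame']
W=lambda x,y,z: onz(t,290+x/5-.4,182+y/5-.4,z)
l=np.array([W(*p,.026) for p in((48,127),(150,113),(163,203),(57,222))]); r=np.array([W(*p,.026) for p in((285,92),(382,77),(390,174),(298,190))])
for q in(l,r): print('well',q.round(3).tolist(),np.linalg.norm(np.diff(q[[0,1,2,3,0]],axis=0),axis=1).round(3))
cl,cr=l.mean(0),r.mean(0); c=(cl+cr)/2; d=(cl-cr); print('c',c,'spacing',np.linalg.norm(d)); yaw=np.arctan2(-d[0],d[1]); print('yaw',np.degrees(yaw))
ex=np.array([np.cos(yaw),np.sin(yaw),0]); ey=np.array([-np.sin(yaw),np.cos(yaw),0])
c[2]=0
for lab,P in(('RT',c+.06*ex-.105*ey+[0,0,.104]),('LT',c+.06*ex+.105*ey+[0,0,.104]),('RB',c+.06*ex-.105*ey+[0,0,.026])): print(lab,proj(s,P),P)
# glass feet by low saturation in top
hs=cv2.cvtColor(f,cv2.COLOR_BGR2HSV)
for n,u,v,z in(('A',215,200,.008),('B',241,231,.008),('T',412,172,.008)):
    m=(hs[v-13:v+13,u-13:u+13,1]<12).astype(np.uint8); n_,L,st,ce=cv2.connectedComponentsWithStats(m); i=1+np.argmax(st[1:,4])
    p=ce[i]+[u-13,v-13]; P=onz(t,*p,z); print(n,p,st[i],P.round(4),proj(s,P*[1,1,0]+[0,0,.004]))
def line(s,name):print(name)
C=lambda x,y,z=.01: onz(t,410+(x-460)/8-.4,222+y/8-.4,z)
tip,pin,h1,h2=C(518,38),C(597,90),C(688,205),C(738,125)
print(tip,pin,h1,h2,np.linalg.norm(tip-pin),np.linalg.norm(pin-(h1+h2)/2),np.linalg.norm(h1-h2)); 
dd=tip-(h1+h2)/2; print('dir',np.degrees(np.arctan2(dd[1],dd[0])),proj(s,pin),proj(s,tip))
E
```

```text
well [[0.545, 0.111, 0.026], [0.554, 0.047, 0.026], [0.497, 0.038, 0.026], [0.484, 0.104, 0.026]] [0.065 0.058 0.068 0.061]
well [[0.569, -0.039, 0.026], [0.579, -0.101, 0.026], [0.517, -0.105, 0.026], [0.506, -0.047, 0.026]] [0.063 0.062 0.059 0.063]
c [0.53149582 0.00088878 0.026     ] spacing 0.14965484412180421
yaw 8.841811707820815
RT [[358.86290377 195.80517358]] [ 0.60692204 -0.09364103  0.104     ]
LT [[313.45300351 169.47956894]] [0.57464358 0.11386343 0.104     ]
RB [[357.16111377 220.51396086]] [ 0.60692204 -0.09364103  0.026     ]
A [215.61458333 199.09375   ] [ 8  7 12 11 96] [0.5699 0.3843 0.008 ] [[278.85179434 167.33975108]]
B [241.86138614 231.37623762] [  9   8  11  12 101] [0.4663 0.2937 0.008 ] [[260.94771073 182.4205667 ]]
T [412.032 172.504] [  7   8  13  12 125] [ 0.6663 -0.2531  0.008 ] [[409.34409923 251.44556387]]
[ 0.48932565 -0.26436696  0.01      ] [ 0.46879553 -0.29568561  0.01      ] [ 0.42328307 -0.33113633  0.01      ] [ 0.45529981 -0.35218693  0.01      ] 0.03744787694766344 0.054628613263009614 0.03831708867772133
dir 57.08430149390509 [[352.84375123 281.61369503]] [[353.25932725 271.37738583]]
```

The checks agree: predicted card corners match the side view within about 1 px, A's foot matches, and well spacing is 150 mm against a nominal 152. Jaw direction will be along caddy y throughout. Heading for glass A.

Call:
drive_tool --motion '[{"x": -0.04,"y": -0.0128,"z": 0.004,"spin": -3},{"x": -0.08,"y": -0.0256,"z": 0.01,"spin": -7},{"x": -0.12,"y": -0.038,"z": 0.015,"spin": -13},{"x": -0.16,"y": -0.051,"z": 0.02,"spin": -19},{"x": -0.2,"y": -0.064,"z": 0.025,"spin": -26},{"x": -0.24,"y": -0.077,"z": 0.03,"spin": -26},{"x": -0.28,"y": -0.09,"z": 0.035,"spin": -26},{"x": -0.32,"y": -0.102,"z": 0.04,"spin": -26}]'

```text
schema error: expected keys x, y, z, spin, jaw
```

```bash
cat >> h.py <<'E'
def go(x,y,z,jawdeg):
    "shift/spin in present tool axes to reach TCP xyz with jaw line at jawdeg (world)"
    s=monitor.sense(); r=R.from_quat(s['orientation']); M=r.as_matrix()
    d=M.T@(np.array([x,y,z])-s['tcp_pos']); a=np.degrees(np.arctan2(M[1,1],M[0,1]))
    w=(jawdeg-a+90)%180-90
    print('t %.2f'%s['t'],'tcp',s['tcp_pos'].round(4),'jaw',a.round(1),'open',round(s['opening'],4),'F',s['force'].round(1),'-> xyz',d.round(4),'spin',round(-w,1),'q7',s['joint_positions'][6].round(2))
E
python3 -c "
from h import *
go(.570,.384,.1,98.8)"
```

```text
t 0.10 tcp [0.2024 0.6433 0.1955] jaw 72.5 open 0.0869 F [ 1.3 -0.  -0.2] -> xyz [-0.4285 -0.1369  0.0958] spin -26.3 q7 -0.08
```

All five keys are required.

Call:
drive_tool --motion '[{"x": -0.04,"y": -0.0128,"z": 0.004,"spin": -3,"jaw": -1},{"x": -0.08,"y": -0.0256,"z": 0.01,"spin": -7,"jaw": -1},{"x": -0.12,"y": -0.038,"z": 0.015,"spin": -13,"jaw": -1},{"x": -0.16,"y": -0.051,"z": 0.02,"spin": -19,"jaw": -1},{"x": -0.2,"y": -0.064,"z": 0.025,"spin": -26,"jaw": -1},{"x": -0.24,"y": -0.077,"z": 0.03,"spin": -26,"jaw": -1},{"x": -0.28,"y": -0.09,"z": 0.035,"spin": -26,"jaw": -1},{"x": -0.32,"y": -0.102,"z": 0.04,"spin": -26,"jaw": -1}]'

```text
t: 0.77
tcp_pos: [0.4739, 0.451, 0.1557]
orientation: [-0.074, 0.997, -0.001, -0.001]
force: [0.5, 1.7, -0.4]
opening: 0.0868
```

```bash
python3 -c "
from h import *
go(.570,.384,.1,98.8)"
```

```text
t 0.77 tcp [0.4739 0.451  0.1557] jaw 98.5 open 0.0868 F [ 0.5  1.7 -0.4] -> xyz [-0.0852 -0.0804  0.0558] spin -0.3 q7 0.86
```

Call:
drive_tool --motion '[{"x": -0.028,"y": -0.027,"z": 0.01,"spin": 0,"jaw": -1},{"x": -0.056,"y": -0.054,"z": 0.02,"spin": 0,"jaw": -1},{"x": -0.085,"y": -0.08,"z": 0.03,"spin": 0,"jaw": -1},{"x": -0.085,"y": -0.08,"z": 0.045,"spin": 0,"jaw": -1},{"x": -0.085,"y": -0.08,"z": 0.075,"spin": 0,"jaw": -1},{"x": -0.085,"y": -0.08,"z": 0.1,"spin": 0,"jaw": -1},{"x": -0.085,"y": -0.08,"z": 0.12,"spin": 0,"jaw": -1},{"x": -0.085,"y": -0.08,"z": 0.126,"spin": 0,"jaw": -1}]'

```text
t: 1.43
tcp_pos: [0.5671, 0.3823, 0.0253]
orientation: [-0.074, 0.997, -0.003, -0.004]
force: [-0.9, -0.3, -1.0]
opening: 0.0866
```

Call:
drive_tool --motion '[{"x": 0,"y": 0,"z": 0,"spin": 0,"jaw": 0.2},{"x": 0,"y": 0,"z": 0,"spin": 0,"jaw": 0.4},{"x": 0,"y": 0,"z": 0,"spin": 0,"jaw": 0.6},{"x": 0,"y": 0,"z": 0,"spin": 0,"jaw": 0.6},{"x": 0,"y": 0,"z": 0,"spin": 0,"jaw": 0.6},{"x": 0,"y": 0,"z": 0,"spin": 0,"jaw": 0.6}]' --newtons 12

```text
t: 1.93
tcp_pos: [0.5677, 0.3828, 0.0265]
orientation: [-0.074, 0.997, -0.003, -0.003]
force: [0.8, 0.1, -0.3]
opening: 0.0552
```

```bash
python3 - <<'E'
from h import *
go(.570,.384,.15,98.8)
t=cap('top');s=cap('side')
a=cv2.resize(t['frame'][170:260,180:290],(480,393),interpolation=2);b=cv2.resize(s['frame'][110:200,240:310],(306,393),interpolation=2)
cv2.imwrite('pics/gr1.png',np.hstack([a,b]))
E
```

```text
t 1.93 tcp [0.5677 0.3828 0.0265] jaw 98.5 open 0.0552 F [ 0.8  0.1 -0.3] -> xyz [-0.0017  0.0003 -0.1235] spin -0.3 q7 1.04
```

View pics/gr1.png

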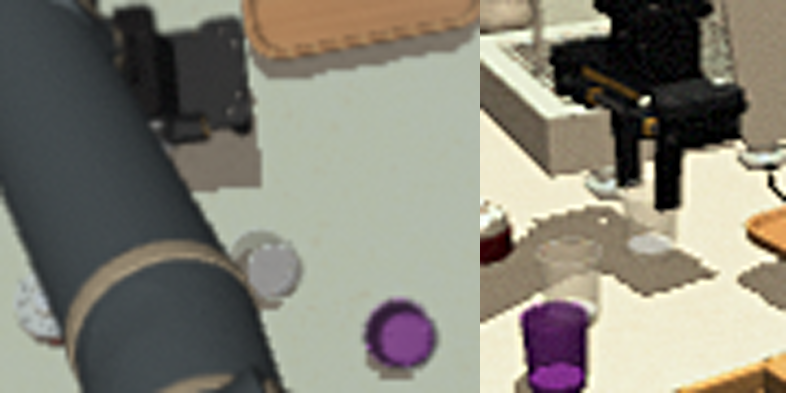

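The fingers straddle the glass at crop (650,210) and are still closing (opening 55 mm). The glass is upright and centred. I'll raise the tips slightly and finish the grip.

Call:
drive_tool --motion '[{"x": -0.0015,"y": 0,"z": -0.005,"spin": 0,"jaw": 0.6},{"x": -0.0015,"y": 0,"z": -0.005,"spin": 0,"jaw": 0.6},{"x": -0.0015,"y": 0,"z": -0.005,"spin": 0,"jaw": 0.6},{"x": -0.0015,"y": 0,"z": -0.005,"spin": 0,"jaw": 0.6},{"x": -0.0015,"y": 0,"z": -0.005,"spin": 0,"jaw": 0.6},{"x": -0.0015,"y": 0,"z": -0.005,"spin": 0,"jaw": 0.6}]' --newtons 12

```text
t: 2.53
tcp_pos: [0.5689, 0.383, 0.0309]
orientation: [-0.074, 0.997, -0.003, -0.003]
force: [0.1, -0.3, -0.9]
opening: 0.0477
```

```bash
python3 - <<'E'
from h import *
go(.5198-.0005,.079,.15,98.8)
E
```

```text
t 2.53 tcp [0.5689 0.383  0.0309] jaw 98.5 open 0.0477 F [ 0.1 -0.3 -0.9] -> xyz [ 0.095  -0.2939 -0.117 ] spin -0.3 q7 1.04
```

Call:
drive_tool --motion '[{"x": 0,"y": 0,"z": -0.025,"spin": 0,"jaw": 0.6},{"x": 0,"y": 0,"z": -0.055,"spin": 0,"jaw": 0.6},{"x": 0,"y": 0,"z": -0.085,"spin": 0,"jaw": 0.6},{"x": 0.01,"y": -0.03,"z": -0.1,"spin": 0,"jaw": 0.6},{"x": 0.02,"y": -0.06,"z": -0.1,"spin": 0,"jaw": 0.6},{"x": 0.03,"y": -0.095,"z": -0.1,"spin": 0,"jaw": 0.6},{"x": 0.042,"y": -0.13,"z": -0.1,"spin": 0,"jaw": 0.6},{"x": 0.053,"y": -0.165,"z": -0.1,"spin": 0,"jaw": 0.6}]'

```text
t: 3.2
tcp_pos: [0.5408, 0.211, 0.1321]
orientation: [-0.075, 0.997, -0.003, -0.004]
force: [0.3, -0.5, -0.8]
opening: 0.0474
```

```bash
python3 - <<'E'
from h import *
go(.5195,.079,.12,98.8)
E
```

```text
t 3.20 tcp [0.5408 0.211  0.1321] jaw 98.6 open 0.0474 F [ 0.3 -0.5 -0.8] -> xyz [ 0.0406 -0.1273  0.013 ] spin -0.2 q7 1.26
```

Call:
drive_tool --motion '[{"x": 0.01,"y": -0.035,"z": 0,"spin": 0,"jaw": 0.6},{"x": 0.021,"y": -0.07,"z": 0,"spin": 0,"jaw": 0.6},{"x": 0.032,"y": -0.1,"z": 0,"spin": 0,"jaw": 0.6},{"x": 0.0405,"y": -0.127,"z": 0.005,"spin": 0,"jaw": 0.6},{"x": 0.0405,"y": -0.127,"z": 0.01,"spin": 0,"jaw": 0.6},{"x": 0.0405,"y": -0.127,"z": 0.013,"spin": 0,"jaw": 0.6}]'

```text
t: 3.7
tcp_pos: [0.5192, 0.0773, 0.1198]
orientation: [-0.073, 0.997, -0.003, -0.004]
force: [-1.2, -0.1, -1.2]
opening: 0.048
```

```bash
python3 - <<'E'
from h import *
go(.5195,.079,.038,98.8)
s=cap('side'); f=s['frame']
cv2.imwrite('pics/pl1.png',cv2.resize(f[120:240,260:370],None,fx=5,fy=5,interpolation=2))
E
```

```text
t 3.70 tcp [0.5192 0.0773 0.1198] jaw 98.3 open 0.048 F [-1.2 -0.1 -1.2] -> xyz [-0.0012  0.0021  0.0818] spin -0.5 q7 1.49
```

View pics/pl1.png

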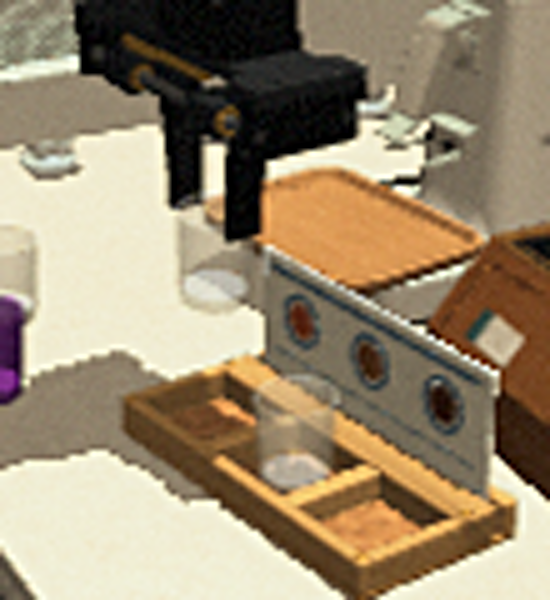

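The glass hangs upright from the fingers above the left well, with its foot at crop (216,290) → side px (303,178). I'll check that against prediction.

```bash
python3 - <<'E'
from h import *
s=load('side'); z=.1198-.031+.004
print(proj(s,[.5192,.0773,z]),onz(s,260+216/5-.4,120+290/5-.4,z))
E
```

```text
[[302.2607382  180.88400893]] [0.53040049 0.0970084  0.0928    ]
```

Call:
drive_tool --motion '[{"x": -0.001,"y": 0.002,"z": 0.02,"spin": 0,"jaw": 0.6},{"x": -0.001,"y": 0.002,"z": 0.04,"spin": 0,"jaw": 0.6},{"x": -0.001,"y": 0.002,"z": 0.055,"spin": 0,"jaw": 0.6},{"x": -0.001,"y": 0.002,"z": 0.068,"spin": 0,"jaw": 0.6},{"x": -0.001,"y": 0.002,"z": 0.075,"spin": 0,"jaw": 0.6},{"x": -0.001,"y": 0.002,"z": 0.08,"spin": 0,"jaw": 0.6},{"x": -0.001,"y": 0.002,"z": 0.081,"spin": 0,"jaw": 0.6}]'

```text
t: 4.33
tcp_pos: [0.519, 0.0819, 0.0377]
orientation: [-0.075, 0.997, -0.002, -0.004]
force: [-0.8, 0.4, -1.8]
opening: 0.0475
```

```bash
python3 - <<'E'
from h import *
go(.5195,.079,.038,98.8)
E
```

```text
t 4.33 tcp [0.519  0.0819 0.0377] jaw 98.6 open 0.0475 F [-0.8  0.4 -1.8] -> xyz [-0.     -0.003  -0.0003] spin -0.2 q7 1.48
```

Call:
drive_tool --motion '[{"x": 0,"y": -0.003,"z": 0.0,"spin": 0,"jaw": 0.6},{"x": 0,"y": -0.003,"z": 0.001,"spin": 0,"jaw": 0.6},{"x": 0,"y": -0.003,"z": 0.001,"spin": 0,"jaw": -0.2},{"x": 0,"y": -0.003,"z": 0.001,"spin": 0,"jaw": -0.3},{"x": 0,"y": -0.003,"z": 0.001,"spin": 0,"jaw": -0.3},{"x": 0,"y": -0.003,"z": 0.001,"spin": 0,"jaw": -0.3}]'

```text
t: 4.83
tcp_pos: [0.5198, 0.079, 0.0371]
orientation: [-0.075, 0.997, -0.002, -0.004]
force: [1.1, 0.5, 0.4]
opening: 0.0556
```

Call:
drive_tool --motion '[{"x": 0,"y": 0,"z": -0.02,"spin": 0,"jaw": -0.3},{"x": 0,"y": 0,"z": -0.045,"spin": 0,"jaw": -0.3},{"x": 0,"y": 0,"z": -0.08,"spin": 0,"jaw": -1},{"x": 0,"y": 0,"z": -0.1,"spin": 0,"jaw": -1}]'

```text
t: 5.17
tcp_pos: [0.5219, 0.0797, 0.1403]
orientation: [-0.075, 0.997, -0.002, -0.002]
force: [0.7, 0.2, 0.4]
opening: 0.0635
```

```bash
python3 - <<'E'
from h import *
go(.4663,.2937,.12,98.8)
s=cap('side'); f=s['frame']
cv2.imwrite('pics/pl2.png',cv2.resize(f[120:240,220:380],None,fx=4,fy=4,interpolation=2))
E
```

```text
t 5.17 tcp [0.5219 0.0797 0.1403] jaw 98.6 open 0.0635 F [0.7 0.2 0.4] -> xyz [0.023  0.22   0.0195] spin -0.2 q7 1.49
```

View pics/pl2.png

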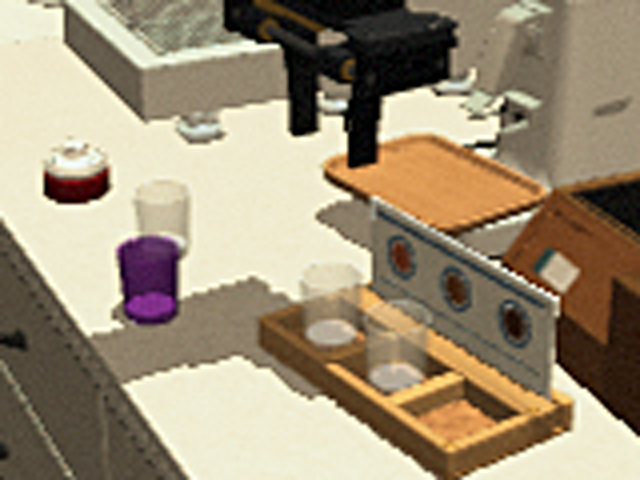

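Glass A stands upright in the left well (foot at crop (333,332)), C is undisturbed, and B is still behind the purple glass at crop (162,215). Going for B.

Call:
drive_tool --motion '[{"x": 0.004,"y": 0.035,"z": 0,"spin": 0,"jaw": -1},{"x": 0.008,"y": 0.07,"z": 0,"spin": 0,"jaw": -1},{"x": 0.012,"y": 0.105,"z": 0,"spin": 0,"jaw": -1},{"x": 0.016,"y": 0.14,"z": 0,"spin": 0,"jaw": -1},{"x": 0.02,"y": 0.175,"z": 0.01,"spin": 0,"jaw": -1},{"x": 0.023,"y": 0.205,"z": 0.02,"spin": 0,"jaw": -1},{"x": 0.023,"y": 0.22,"z": 0.03,"spin": 0,"jaw": -1},{"x": 0.023,"y": 0.22,"z": 0.04,"spin": 0,"jaw": -1}]'

```text
t: 5.88
tcp_pos: [0.4672, 0.2992, 0.1024]
orientation: [-0.078, 0.997, -0.0, 0.001]
force: [-0.5, 0.5, 0.4]
opening: 0.0869
```

```bash
python3 - <<'E'
from h import *
go(.4663,.2937,.031,98.8)
E
```

```text
t 5.88 tcp [0.4672 0.2992 0.1024] jaw 99.0 open 0.0869 F [-0.5  0.5  0.4] -> xyz [ 0.0019 -0.0053  0.0714] spin 0.2 q7 1.04
```

Call:
drive_tool --motion '[{"x": 0.001,"y": -0.005,"z": 0.005,"spin": 0,"jaw": -1},{"x": 0.001,"y": -0.005,"z": 0.03,"spin": 0,"jaw": -1},{"x": 0.001,"y": -0.005,"z": 0.055,"spin": 0,"jaw": -1},{"x": 0.001,"y": -0.005,"z": 0.068,"spin": 0,"jaw": -1},{"x": 0.001,"y": -0.005,"z": 0.071,"spin": 0,"jaw": -0.4},{"x": 0.001,"y": -0.005,"z": 0.071,"spin": 0,"jaw": 0},{"x": 0.001,"y": -0.005,"z": 0.071,"spin": 0,"jaw": 0.6},{"x": 0.001,"y": -0.005,"z": 0.071,"spin": 0,"jaw": 0.6}]' --newtons 12

```text
t: 6.55
tcp_pos: [0.4683, 0.2941, 0.0326]
orientation: [-0.078, 0.997, 0.0, 0.002]
force: [0.1, -0.4, -0.1]
opening: 0.0681
```

Call:
drive_tool --motion '[{"x": 0,"y": 0,"z": 0,"spin": 0,"jaw": 0.6},{"x": 0,"y": 0,"z": 0,"spin": 0,"jaw": 0.6},{"x": 0,"y": 0,"z": 0,"spin": 0,"jaw": 0.6},{"x": 0,"y": 0,"z": 0,"spin": 0,"jaw": 0.6},{"x": 0,"y": 0,"z": 0,"spin": 0,"jaw": 0.6},{"x": 0,"y": 0,"z": 0,"spin": 0,"jaw": 0.6}]'

```text
t: 7.05
tcp_pos: [0.4682, 0.2941, 0.0327]
orientation: [-0.078, 0.997, 0.0, 0.002]
force: [0.2, 0.1, 0.6]
opening: 0.028
```

```bash
python3 - <<'E'
from h import *
go(.5432,-.077,.17,98.8)
E
```

```text
t 7.05 tcp [0.4682 0.2941 0.0327] jaw 98.9 open 0.028 F [0.2 0.1 0.6] -> xyz [-0.0171 -0.3782 -0.1375] spin 0.1 q7 1.03
```

Opening of 28 mm means the glass isn't between the pads. Looking before I do anything else.

```bash
python3 - <<'E'
from h import *
t=cap('top');s=cap('side')
a=cv2.resize(t['frame'][180:270,180:300],(450,338),interpolation=2);b=cv2.resize(s['frame'][110:210,225:300],(338,450),interpolation=2)[:338*1+112]
P=np.zeros((450,790,3),np.uint8); P[:338,:450]=a; P[:450,452:790]=b
cv2.imwrite('pics/gr2.png',P)
E
```

```text
(no output)
```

View pics/gr2.png

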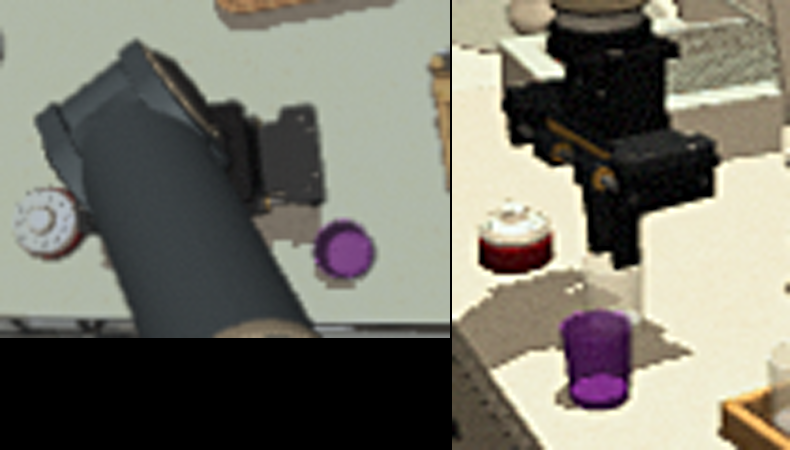

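Call:
drive_tool --motion '[{"x": 0,"y": 0,"z": -0.03,"spin": 0,"jaw": 0.6},{"x": 0,"y": 0,"z": -0.06,"spin": 0,"jaw": 0.6},{"x": 0,"y": 0,"z": -0.09,"spin": 0,"jaw": 0.6},{"x": -0.03,"y": -0.03,"z": -0.12,"spin": 0,"jaw": 0},{"x": -0.06,"y": -0.06,"z": -0.12,"spin": 0,"jaw": -1},{"x": -0.09,"y": -0.09,"z": -0.12,"spin": 0,"jaw": -1},{"x": -0.12,"y": -0.12,"z": -0.12,"spin": 0,"jaw": -1}]'

```text
t: 7.73
tcp_pos: [0.5976, 0.1998, 0.1544]
orientation: [-0.078, 0.997, 0.001, 0.003]
force: [0.5, 0.3, -0.7]
opening: 0.0372
```

```bash
python3 - <<'E'
from h import *
s=load('side'); print('tcp px was',proj(s,[.4682,.2941,.0327]), 'gp',proj(s,[.4682,.2941,.0514]))
t=cap('top');s=cap('side')
a=cv2.resize(t['frame'][180:270,180:300],(450,338),interpolation=2);b=cv2.resize(s['frame'][130:210,225:290],(338,416),interpolation=2)
P=np.zeros((450,790,3),np.uint8); P[:338,:450]=a; P[:416,452:790]=b
cv2.imwrite('pics/gr3.png',P); go(.4663,.2937,.12,98.8)
f=t['frame'];hs=cv2.cvtColor(f,cv2.COLOR_BGR2HSV)
m=((hs[...,1]<12)&(hs[...,2]>110)&(hs[...,2]<170)).astype(np.uint8)[180:260,190:420]
n,L,st,ce=cv2.connectedComponentsWithStats(m)
for i in range(1,n):
    if 50<st[i,4]<400: p=ce[i]+[190,180]; print(st[i],p,onz(t,*p,.008))
E
```

```text
tcp px was [[260.98944921 174.61569738]] gp [[260.70335149 169.55161962]]
t 7.83 tcp [0.6019 0.1927 0.1531] jaw 98.3 open 0.0446 F [-0.4 -0.9  0.2] -> xyz [0.1199 0.1196 0.0316] spin -0.5 q7 1.32
[ 47  46  11  12 100] [241.94 231.31] [0.46654056 0.29341023 0.008     ]
```

View pics/gr3.png

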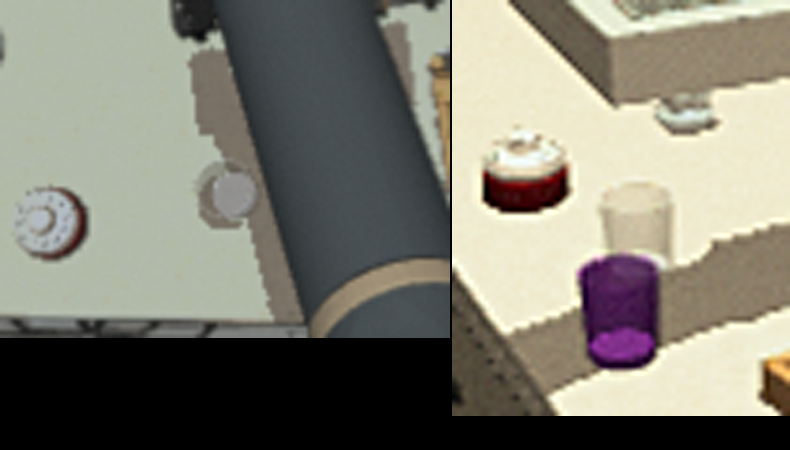

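Glass B hasn't moved (0.4665, 0.2934), yet the fingers closed there. The pictured finger position must disagree with the reported TCP, so I'll quantify that using both views.

```bash
python3 - <<'E'
from h import *
t=load('top'); s=load('side')
def tri(p,q):
    o1,d1=ray(t,*p);o2,d2=ray(s,*q); A=np.stack([d1,-d2],1); k=np.linalg.lstsq(A,o2-o1,rcond=None)[0]
    return (o1+k[0]*d1).round(3),(o2+k[1]*d2).round(3)
print('gr2 tips mid on z planes', [onz(s,225+159/4.5,110+257/4.5,z).round(3) for z in(.033,.059)])
print('gr2 body top view',[onz(t,180+268/3.75,180+155/3.75,z).round(3) for z in(.1,.14,.18)])
yv=R.from_quat([-.074,.997,-.003,-.003]).as_matrix()[:,1]
P=np.array([.5677,.3828,.0265])
print('gr1 tips pred',proj(s,[P-.03*yv,P+.03*yv]).round(1).tolist(),'seen near (283,157.5) far (273,152.5)')
P=np.array([.5219,.0797,.1403])
print('pl2 tips pred',proj(s,[P-.035*yv,P+.035*yv]).round(1).tolist(),'seen',(220+363/4,120+165/4),(220+302/4,120+133/4))
P=np.array([.5192,.0773,.1198])
print('pl1 tips pred',proj(s,[P-.027*yv,P+.027*yv]).round(1).tolist(),'seen',(260+243/5,120+238/5),(260+185/5,120+205/5))
E
```

```text
gr2 tips mid on z planes [array([0.488, 0.353, 0.033]), array([0.468, 0.297, 0.059])]
gr2 body top view [array([0.487, 0.248, 0.1  ]), array([0.482, 0.241, 0.14 ]), array([0.476, 0.234, 0.18 ])]
gr1 tips pred [[282.6, 164.6], [274.0, 159.3]] seen near (283,157.5) far (273,152.5)
pl2 tips pred [[309.6, 169.7], [296.1, 161.7]] seen (310.75, 161.25) (295.5, 153.25)
pl1 tips pred [[307.5, 175.7], [297.1, 169.4]] seen (308.6, 167.6) (297.0, 161.0)
```

In all three pictures the fingers appear 7–8 px higher than the reported TCP, about 26 mm. The glasses, card and caddy match the calibration, so the real fingertips sit about 26 mm above the reported TCP. Glass A was therefore held only by its rim, and B was missed from above. From now on I subtract 26 mm, descending in steps with a force check.

Call:
drive_tool --motion '[{"x": 0.028,"y": 0.028,"z": 0,"spin": 0,"jaw": -1},{"x": 0.056,"y": 0.056,"z": 0,"spin": 0,"jaw": -1},{"x": 0.084,"y": 0.084,"z": 0,"spin": 0,"jaw": -1},{"x": 0.112,"y": 0.112,"z": 0,"spin": 0,"jaw": -1},{"x": 0.12,"y": 0.12,"z": 0.02,"spin": 0,"jaw": -1},{"x": 0.12,"y": 0.12,"z": 0.05,"spin": 0,"jaw": -1},{"x": 0.12,"y": 0.12,"z": 0.06,"spin": 0,"jaw": -1}]'

```text
t: 8.42
tcp_pos: [0.4629, 0.2939, 0.0888]
orientation: [-0.074, 0.997, -0.003, 0.002]
force: [-0.6, -0.7, -1.0]
opening: 0.0854
```

```bash
python3 - <<'E'
from h import *
go(.4665,.2934,.03,98.8)
E
```

```text
t 8.42 tcp [0.4629 0.2939 0.0888] jaw 98.5 open 0.0854 F [-0.6 -0.7 -1. ] -> xyz [-0.0032 -0.0006  0.0588] spin -0.3 q7 1.03
```

Call:
drive_tool --motion '[{"x": -0.003,"y": 0,"z": 0.005,"spin": 0,"jaw": -1},{"x": -0.003,"y": 0,"z": 0.025,"spin": 0,"jaw": -1},{"x": -0.003,"y": 0,"z": 0.045,"spin": 0,"jaw": -1},{"x": -0.003,"y": 0,"z": 0.06,"spin": 0,"jaw": -1},{"x": -0.003,"y": 0,"z": 0.065,"spin": 0,"jaw": -1},{"x": -0.003,"y": 0,"z": 0.068,"spin": 0,"jaw": -1}]'

```text
t: 8.92
tcp_pos: [0.4667, 0.2934, 0.0203]
orientation: [-0.073, 0.997, -0.003, 0.002]
force: [0.3, -1.2, -0.1]
opening: 0.0869
```

Call:
drive_tool --motion '[{"x": 0,"y": 0,"z": 0.006,"spin": 0,"jaw": -1},{"x": 0,"y": 0,"z": 0.012,"spin": 0,"jaw": -1},{"x": 0,"y": 0,"z": 0.013,"spin": 0,"jaw": -1}]'

```text
t: 9.17
tcp_pos: [0.4669, 0.2931, 0.007]
orientation: [-0.073, 0.997, -0.003, 0.002]
force: [-0.3, 0.7, 0.2]
opening: 0.0868
```

```bash
python3 - <<'E'
from h import *
go(.4665,.2934,.006,98.8)
s=cap('side'); f=s['frame']
# dark finger pixels: lowest dark pixel per column near glass
g=cv2.cvtColor(f,cv2.COLOR_BGR2GRAY)[140:200,240:285]
d=(g<45); print([(240+i,140+int(np.where(d[:,i])[0].max())) for i in range(0,45) if d[:,i].any()])
P=monitor.sense()['tcp_pos'];M=R.from_quat(monitor.sense()['orientation']).as_matrix()
print('pred',proj(s,[P-.05*M[:,1],P+.05*M[:,1]]).round(1).tolist())
E
```

```text
t 9.17 tcp [0.4669 0.2931 0.007 ] jaw 98.4 open 0.0868 F [-0.3  0.7  0.2] -> xyz [0.0004 0.0004 0.001 ] spin -0.4 q7 1.01
[(240, 170), (241, 169), (242, 169), (243, 169), (244, 168), (245, 168), (246, 167), (247, 150), (248, 151), (249, 153), (250, 188), (251, 195), (252, 199), (253, 199), (254, 199), (255, 199), (256, 199), (257, 192), (258, 199), (259, 199), (260, 199), (261, 199), (262, 199), (263, 198), (264, 165), (265, 177), (266, 179), (267, 179), (268, 178), (269, 178), (270, 178), (271, 163), (272, 162), (273, 162), (274, 162), (275, 162), (276, 161), (277, 161), (278, 161), (279, 161), (280, 160), (281, 160), (282, 160)]
pred [[268.4, 187.0], [254.1, 176.5]]
```

No table contact at reported 0.007, and the tip is seen about 28 mm higher, so the offset is confirmed. Closing.

Call:
drive_tool --motion '[{"x": 0,"y": 0,"z": 0.001,"spin": 0,"jaw": 0},{"x": 0,"y": 0,"z": 0.001,"spin": 0,"jaw": 0.6},{"x": 0,"y": 0,"z": 0.001,"spin": 0,"jaw": 0.6},{"x": 0,"y": 0,"z": 0.001,"spin": 0,"jaw": 0.6},{"x": 0,"y": 0,"z": 0.001,"spin": 0,"jaw": 0.6},{"x": 0,"y": 0,"z": 0.001,"spin": 0,"jaw": 0.6},{"x": 0,"y": 0,"z": 0.001,"spin": 0,"jaw": 0.6},{"x": 0,"y": 0,"z": 0.001,"spin": 0,"jaw": 0.6}]' --newtons 12

```text
t: 9.88
tcp_pos: [0.4669, 0.2934, 0.0063]
orientation: [-0.073, 0.997, -0.003, 0.002]
force: [0.3, 0.0, 1.0]
opening: 0.0473
```

Call:
drive_tool --motion '[{"x": 0,"y": 0,"z": 0,"spin": 0,"jaw": 0.6},{"x": 0,"y": 0,"z": 0,"spin": 0,"jaw": 0.6}]'

```text
t: 10.05
tcp_pos: [0.4669, 0.2934, 0.0063]
orientation: [-0.073, 0.997, -0.003, 0.002]
force: [-0.2, -0.2, -0.6]
opening: 0.0474
```

```bash
python3 - <<'E'
from h import *
go(.5432,-.077,.12,98.8)
E
```

```text
t 10.05 tcp [0.4669 0.2934 0.0063] jaw 98.4 open 0.0474 F [-0.2 -0.2 -0.6] -> xyz [-0.0217 -0.3783 -0.1112] spin -0.4 q7 1.01
```

Call:
drive_tool --motion '[{"x": 0,"y": 0,"z": -0.025,"spin": 0,"jaw": 0.6},{"x": 0,"y": 0,"z": -0.055,"spin": 0,"jaw": 0.6},{"x": 0,"y": 0,"z": -0.085,"spin": 0,"jaw": 0.6},{"x": 0,"y": 0,"z": -0.11,"spin": 0,"jaw": 0.6},{"x": -0.002,"y": -0.03,"z": -0.115,"spin": 0,"jaw": 0.6},{"x": -0.004,"y": -0.065,"z": -0.115,"spin": 0,"jaw": 0.6},{"x": -0.006,"y": -0.1,"z": -0.115,"spin": 0,"jaw": 0.6},{"x": -0.008,"y": -0.135,"z": -0.115,"spin": 0,"jaw": 0.6}]'

```text
t: 10.72
tcp_pos: [0.4939, 0.1603, 0.1223]
orientation: [-0.074, 0.997, -0.003, 0.002]
force: [1.7, -1.0, -0.9]
opening: 0.0477
```

```bash
python3 - <<'E'
from h import *
go(.5432,-.077,.12,98.8)
E
```

```text
t 10.72 tcp [0.4939 0.1603 0.1223] jaw 98.5 open 0.0477 F [ 1.7 -1.  -0.9] -> xyz [-0.0138 -0.2419  0.004 ] spin -0.3 q7 1.3
```

Call:
drive_tool --motion '[{"x": -0.002,"y": -0.035,"z": 0.002,"spin": 0,"jaw": 0.6},{"x": -0.004,"y": -0.07,"z": 0.002,"spin": 0,"jaw": 0.6},{"x": -0.006,"y": -0.105,"z": 0.002,"spin": 0,"jaw": 0.6},{"x": -0.008,"y": -0.14,"z": 0.002,"spin": 0,"jaw": 0.6},{"x": -0.01,"y": -0.175,"z": 0.002,"spin": 0,"jaw": 0.6},{"x": -0.012,"y": -0.21,"z": 0.002,"spin": 0,"jaw": 0.6},{"x": -0.014,"y": -0.235,"z": 0.002,"spin": 0,"jaw": 0.6},{"x": -0.014,"y": -0.242,"z": 0.002,"spin": 0,"jaw": 0.6}]'

```text
t: 11.38
tcp_pos: [0.5436, -0.083, 0.122]
orientation: [-0.07, 0.998, -0.005, 0.002]
force: [0.2, 0.2, -0.8]
opening: 0.0474
```

```bash
python3 - <<'E'
from h import *
go(.5432,-.077,.013,98.8)
E
```

```text
t 11.38 tcp [ 0.5436 -0.083   0.122 ] jaw 98.0 open 0.0474 F [ 0.2  0.2 -0.8] -> xyz [-0.0002  0.0071  0.1089] spin -0.8 q7 1.8
```

Call:
drive_tool --motion '[{"x": 0,"y": 0.006,"z": 0.01,"spin": -0.8,"jaw": 0.6},{"x": 0,"y": 0.006,"z": 0.035,"spin": -0.8,"jaw": 0.6},{"x": 0,"y": 0.006,"z": 0.06,"spin": -0.8,"jaw": 0.6},{"x": 0,"y": 0.006,"z": 0.08,"spin": -0.8,"jaw": 0.6},{"x": 0,"y": 0.006,"z": 0.094,"spin": -0.8,"jaw": 0.6},{"x": 0,"y": 0.006,"z": 0.102,"spin": -0.8,"jaw": 0.6},{"x": 0,"y": 0.006,"z": 0.107,"spin": -0.8,"jaw": 0.6},{"x": 0,"y": 0.006,"z": 0.108,"spin": -0.8,"jaw": 0.6}]'

```text
t: 12.05
tcp_pos: [0.5425, -0.0768, 0.013]
orientation: [-0.078, 0.997, -0.004, 0.001]
force: [-0.1, 0.3, -0.3]
opening: 0.0476
```

```bash
python3 - <<'E'
from h import *
go(.5432,-.077,.012,98.8)
E
```

```text
t 12.05 tcp [ 0.5425 -0.0768  0.013 ] jaw 98.9 open 0.0476 F [-0.1  0.3 -0.3] -> xyz [-0.0006 -0.0003  0.001 ] spin 0.1 q7 1.81
```

Call:
drive_tool --motion '[{"x": 0,"y": 0,"z": 0.0005,"spin": 0,"jaw": 0.6},{"x": 0,"y": 0,"z": 0.001,"spin": 0,"jaw": -0.2},{"x": 0,"y": 0,"z": 0.001,"spin": 0,"jaw": -0.3},{"x": 0,"y": 0,"z": 0.001,"spin": 0,"jaw": -0.3},{"x": 0,"y": 0,"z": 0.001,"spin": 0,"jaw": -0.3},{"x": 0,"y": 0,"z": 0.001,"spin": 0,"jaw": -0.3}]'

```text
t: 12.55
tcp_pos: [0.5429, -0.0769, 0.0125]
orientation: [-0.078, 0.997, -0.004, 0.001]
force: [-1.0, 0.0, -0.4]
opening: 0.0562
```

Call:
drive_tool --motion '[{"x": 0,"y": 0,"z": -0.01,"spin": 0,"jaw": -0.3},{"x": 0,"y": 0,"z": -0.03,"spin": 0,"jaw": -0.3},{"x": 0,"y": 0,"z": -0.055,"spin": 0,"jaw": -0.3},{"x": 0,"y": 0,"z": -0.085,"spin": 0,"jaw": -0.3},{"x": 0,"y": 0,"z": -0.11,"spin": 0,"jaw": -0.3},{"x": 0.035,"y": -0.02,"z": -0.11,"spin": 0,"jaw": -0.3},{"x": 0.07,"y": -0.05,"z": -0.11,"spin": 0,"jaw": -0.3},{"x": 0.07,"y": -0.09,"z": -0.11,"spin": 0,"jaw": -0.3}]'

```text
t: 13.22
tcp_pos: [0.481, -0.1725, 0.1235]
orientation: [-0.079, 0.997, -0.003, -0.001]
force: [1.0, 0.3, -0.1]
opening: 0.0566
```

```bash
python3 - <<'E'
from h import *
go(.45,-.312,.1,147)
t=cap('top');s=cap('side')
a=cv2.resize(t['frame'][175:265,290:460],(680,360)[:2],interpolation=2)[:300];b=cv2.resize(s['frame'][150:250,270:420],(450,300),interpolation=2)
P=np.zeros((600,680,3),np.uint8); P[:300]=a; P[300:,:450]=b
P[300:540,452:680]=cv2.resize(s['frame'][262:304,333:373],(228,240),interpolation=2)
cv2.imwrite('pics/pl3.png',P)
E
```

```text
t 13.22 tcp [ 0.481  -0.1725  0.1235] jaw 99.1 open 0.0566 F [ 1.   0.3 -0.1] -> xyz [ 0.0526 -0.1327  0.0244] spin -47.9 q7 2.02
```

View pics/pl3.png

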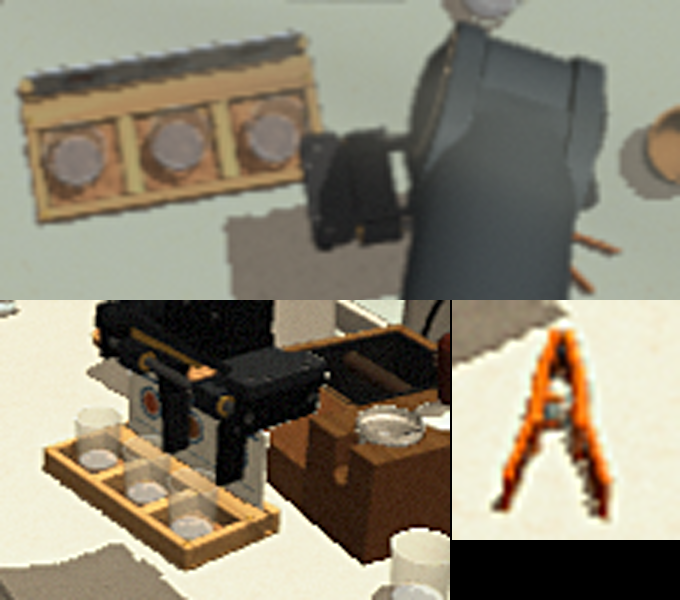

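All three glasses stand upright in their wells: top-crop feet at (78,160), (178,145), (272,138), and the side view agrees. The clip is undisturbed. Next I measure the feet and refine the clip pose by mask in both of the earliest views.

```bash
python3 - <<'E'
from h import *
t=load('top');s=load('side')
c=np.array([.5315,.0009]);yw=np.radians(8.84);ex=np.array([np.cos(yw),np.sin(yw)]);ey=np.array([-ex[1],ex[0]])
hs=cv2.cvtColor(t['frame'],cv2.COLOR_BGR2HSV)
for n,u,v,k in(('L',309,215,1),('M',334,211,0),('R',358,209,-1)):
    m=(hs[v-9:v+9,u-9:u+9,1]<45).astype(np.uint8); n_,L,st,ce=cv2.connectedComponentsWithStats(m); i=1+np.argmax(st[1:,4]); p=ce[i]+[u-9,v-9]
    d=onz(t,*p,.012)[:2]-c-.076*k*ey; print(n,p.round(1),st[i,4],'in well',(d@ex).round(4),(d@ey).round(4))
def om(f,box):
    h=cv2.cvtColor(f,cv2.COLOR_BGR2HSV); x,y,w,H=box; m=np.zeros(h.shape[:2],np.uint8); m[y:y+H,x:x+w]=cv2.inRange(h[y:y+H,x:x+w],(2,90,60),(18,255,255)); return np.argwhere(m)[:,::-1].astype(float)
T=om(cv2.imread('pics/top0.png'),(408,220,44,34)); S=om(cv2.imread('pics/side0.png'),(333,258,40,46))
for nm,c_,px,z in(('top',t,T,.02),('side',s,S,.012)):
    P=np.array([onz(c_,u,v,z)[:2] for u,v in px]); a=np.radians(57); 
    mu=P.mean(0); w=np.linalg.eigh(np.cov((P-mu).T))[1][:,1]; w*=np.sign(w[1]); q=(P-mu)@w; n=np.array([-w[1],w[0]]); r=(P-mu)@n
    print(nm,len(px),'dir',np.degrees(np.arctan2(w[1],w[0])).round(1),'len',np.ptp(q).round(3),'tip',(mu+w*q.max()+0*n).round(4), 'pts at x=-35 rel tip73.5:', (mu+w*(q.max()-.0735)+n*(r[abs(q-q.max()+.0735)<.012].max()+r[abs(q-q.max()+.0735)<.012].min())/2).round(4),'width',np.ptp(r[abs(q-q.max()+.0735)<.006]).round(3))
h=cv2.cvtColor(cv2.imread('pics/top0.png'),cv2.COLOR_BGR2HSV)
print('cup',onz(t,460,212,.05).round(3))
E
```

```text
L [308.9 215.2] 96 in well 0.0018 0.0042
M [333.9 211.4] 94 in well 0.0026 -0.0006
R [357.8 209.3] 97 in well -0.0015 -0.001
top 118 dir 53.7 len 0.089 tip [ 0.488 -0.262] pts at x=-35 rel tip73.5: [ 0.4467 -0.3228] width 0.036
side 232 dir 56.3 len 0.112 tip [ 0.4943 -0.2504] pts at x=-35 rel tip73.5: [ 0.4541 -0.3119] width 0.036
cup [ 0.531 -0.394  0.05 ]
```

Call:
drive_tool --motion '[{"x": 0.007,"y": -0.018,"z": 0,"spin": 7,"jaw": -0.3},{"x": 0.014,"y": -0.036,"z": 0,"spin": 14,"jaw": -0.3},{"x": 0.021,"y": -0.054,"z": 0,"spin": 21,"jaw": -0.3},{"x": 0.028,"y": -0.072,"z": 0,"spin": 28,"jaw": -0.3},{"x": 0.035,"y": -0.09,"z": 0,"spin": 35,"jaw": -0.3},{"x": 0.042,"y": -0.108,"z": 0,"spin": 42,"jaw": -0.3},{"x": 0.049,"y": -0.126,"z": 0,"spin": 49,"jaw": -0.3},{"x": 0.055,"y": -0.143,"z": 0,"spin": 56,"jaw": -0.3}]'

```text
t: 13.98
tcp_pos: [0.4523, -0.3323, 0.1274]
orientation: [0.407, 0.913, -0.005, 0.006]
force: [0.5, 1.0, -0.4]
opening: 0.0564
```

Call:
drive_tool --motion '[{"x": 0,"y": 0,"z": 0,"spin": 7,"jaw": -0.3},{"x": 0,"y": 0,"z": 0,"spin": 14,"jaw": -0.3},{"x": 0,"y": 0,"z": 0,"spin": 21,"jaw": -0.3},{"x": 0,"y": 0,"z": 0,"spin": 28,"jaw": -0.3},{"x": 0,"y": 0,"z": 0,"spin": 35,"jaw": -0.3},{"x": 0,"y": 0,"z": 0,"spin": 42,"jaw": -0.3},{"x": 0,"y": 0,"z": 0,"spin": 49,"jaw": -0.3},{"x": 0,"y": 0,"z": 0,"spin": 56,"jaw": -0.3}]'

```text
t: 14.65
tcp_pos: [0.453, -0.3321, 0.1282]
orientation: [0.79, 0.613, -0.001, 0.008]
force: [-0.5, -0.5, -0.2]
opening: 0.0568
```

```bash
python3 - <<'E'
from h import *
go(.449,-.3225,.04,146)
E
```

```text
t 14.65 tcp [ 0.453  -0.3321  0.1282] jaw -14.4 open 0.0568 F [-0.5 -0.5 -0.2] -> xyz [ 0.0093 -0.0072  0.088 ] spin 19.6 q7 0.57
```

Call:
drive_tool --motion '[{"x": 0.004,"y": -0.003,"z": 0,"spin": 7,"jaw": -0.3},{"x": 0.009,"y": -0.007,"z": 0,"spin": 14,"jaw": -0.3},{"x": 0.009,"y": -0.007,"z": 0.01,"spin": 19.6,"jaw": -0.3},{"x": 0.009,"y": -0.007,"z": 0.035,"spin": 19.6,"jaw": -0.3},{"x": 0.009,"y": -0.007,"z": 0.06,"spin": 19.6,"jaw": -0.3},{"x": 0.009,"y": -0.007,"z": 0.08,"spin": 19.6,"jaw": -0.3},{"x": 0.009,"y": -0.007,"z": 0.088,"spin": 19.6,"jaw": -0.3},{"x": 0.009,"y": -0.007,"z": 0.088,"spin": 19.6,"jaw": -0.3}]'

```text
t: 15.32
tcp_pos: [0.4486, -0.3218, 0.0388]
orientation: [0.883, 0.47, -0.0, 0.006]
force: [0.4, 0.5, 0.4]
opening: 0.0565
```

```bash
python3 - <<'E'
from h import *
go(.449,-.3225,-.01,146)
t=cap('top');s=cap('side')
P=np.zeros((560,800,3),np.uint8)
P[:,:400]=cv2.resize(t['frame'][205:275,400:450],(400,560),interpolation=2);P[:,402:798]=cv2.resize(s['frame'][240:310,325:375],(396,560),interpolation=2)
cv2.imwrite('pics/cl1.png',P)
E
```

```text
t 15.32 tcp [ 0.4486 -0.3218  0.0388] jaw -34.0 open 0.0565 F [0.4 0.5 0.4] -> xyz [-0.      0.0002  0.0488] spin 0.0 q7 0.35
```

View pics/cl1.png

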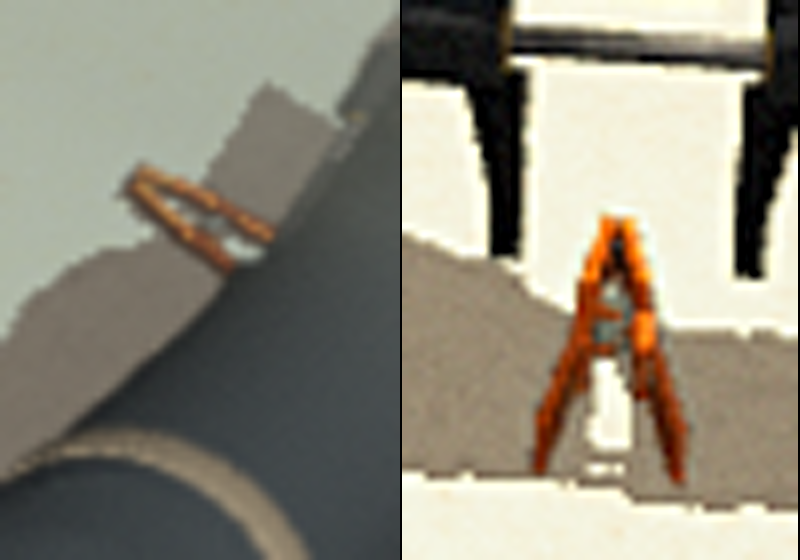

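The fingers straddle the clip's handles: tips at crop (510,255) and (750,275), clip middle at about x=611 against gripper middle at 630. So I shift about −4 mm along tool y, then descend to contact in steps.

Call:
drive_tool --motion '[{"x": 0,"y": -0.004,"z": 0.01,"spin": 0,"jaw": -0.3},{"x": 0,"y": -0.004,"z": 0.025,"spin": 0,"jaw": -0.3},{"x": 0,"y": -0.004,"z": 0.04,"spin": 0,"jaw": -0.3},{"x": 0,"y": -0.004,"z": 0.05,"spin": 0,"jaw": -0.3},{"x": 0,"y": -0.004,"z": 0.055,"spin": 0,"jaw": -0.3},{"x": 0,"y": -0.004,"z": 0.055,"spin": 0,"jaw": -0.3}]'

```text
t: 15.92
tcp_pos: [0.4467, -0.3215, -0.0147]
orientation: [0.883, 0.47, 0.001, 0.008]
force: [-0.2, -0.3, 0.0]
opening: 0.0564
```

Call:
drive_tool --motion '[{"x": 0,"y": 0,"z": 0.002,"spin": 0,"jaw": -0.3},{"x": 0,"y": 0,"z": 0.003,"spin": 0,"jaw": -0.3},{"x": 0,"y": 0,"z": 0.003,"spin": 0,"jaw": -0.3}]'

```text
t: 16.17
tcp_pos: [0.447, -0.3218, -0.0174]
orientation: [0.883, 0.47, 0.001, 0.008]
force: [-0.1, -0.1, 0.6]
opening: 0.0563
```

```bash
python3 - <<'E'
from h import *
go(.449,-.3225,-.025,146)
P=monitor.sense()['tcp_pos']
s=cap('side'); f=s['frame']; h=cv2.cvtColor(f,cv2.COLOR_BGR2HSV)
d=(h[...,2]<40)[255:315,325:380]; print([(325+i,255+int(np.where(d[:,i])[0].max())) for i in range(55) if d[:,i].any()])
M=R.from_quat(monitor.sense()['orientation']).as_matrix()
for z in (0,.027-.018,): print('tip pred true z',z,proj(s,[[*(P-.036*M[:,1])[:2],z],[*(P+.036*M[:,1])[:2],z]]).round(1).tolist())
E
```

```text
t 16.17 tcp [ 0.447  -0.3218 -0.0174] jaw -34.0 open 0.0563 F [-0.1 -0.1  0.6] -> xyz [0.0006 0.002  0.0077] spin 0.0 q7 0.42
[(325, 272), (326, 272), (327, 272), (328, 272), (329, 272), (330, 273), (331, 273), (332, 277), (333, 281), (334, 292), (335, 292), (336, 292), (337, 290), (338, 269), (339, 269), (340, 269), (341, 269), (342, 269), (343, 269), (344, 269), (345, 259), (346, 259), (347, 259), (348, 259), (349, 259), (350, 259), (351, 259), (352, 272), (353, 259), (354, 260), (355, 270), (356, 270), (357, 270), (358, 270), (359, 270), (360, 260), (361, 260), (362, 260), (363, 260), (364, 294), (365, 294), (366, 295), (367, 289), (368, 285), (369, 282), (370, 279), (371, 276), (372, 276), (373, 275), (374, 275), (375, 275), (376, 276), (377, 276), (378, 276), (379, 276)]
tip pred true z 0 [[334.3, 293.4], [366.7, 296.2]]
tip pred true z 0.009000000000000001 [[334.4, 290.3], [366.9, 293.1]]
```

No contact yet and the tips appear 3 mm above the worktop, which suits the grip. Squeezing.

Call:
drive_tool --motion '[{"x": 0,"y": 0,"z": 0,"spin": 0,"jaw": 0.2},{"x": 0,"y": 0,"z": 0,"spin": 0,"jaw": 0.5},{"x": 0,"y": 0,"z": 0,"spin": 0,"jaw": 0.9},{"x": 0,"y": 0,"z": 0,"spin": 0,"jaw": 0.9},{"x": 0,"y": 0,"z": 0,"spin": 0,"jaw": 0.9},{"x": 0,"y": 0,"z": 0,"spin": 0,"jaw": 0.9},{"x": 0,"y": 0,"z": 0,"spin": 0,"jaw": 0.9},{"x": 0,"y": 0,"z": 0,"spin": 0,"jaw": 0.9}]' --newtons 16

```text
t: 16.88
tcp_pos: [0.4473, -0.3221, -0.0171]
orientation: [0.883, 0.47, 0.001, 0.008]
force: [-0.4, -1.5, 2.1]
opening: 0.0178
```

Call:
drive_tool --motion '[{"x": 0,"y": 0,"z": 0,"spin": 0,"jaw": 0.9},{"x": 0,"y": 0,"z": 0,"spin": 0,"jaw": 0.9},{"x": 0,"y": 0,"z": 0,"spin": 0,"jaw": 0.9},{"x": 0,"y": 0,"z": 0,"spin": 0,"jaw": 0.9}]'

```text
t: 17.22
tcp_pos: [0.4473, -0.3221, -0.0171]
orientation: [0.883, 0.47, 0.001, 0.008]
force: [0.9, -0.5, 1.8]
opening: 0.018
```

The opening is 18.0 mm, so the clip is at its stop. Lifting, then checking what stands behind the card before bringing the gripper body in.

Call:
drive_tool --motion '[{"x": 0,"y": 0,"z": -0.01,"spin": 0,"jaw": 0.9},{"x": 0,"y": 0,"z": -0.03,"spin": 0,"jaw": 0.9},{"x": 0,"y": 0,"z": -0.055,"spin": 0,"jaw": 0.9},{"x": 0,"y": 0,"z": -0.08,"spin": 0,"jaw": 0.9},{"x": 0,"y": 0,"z": -0.09,"spin": -7,"jaw": 0.9},{"x": 0,"y": 0,"z": -0.09,"spin": -14,"jaw": 0.9},{"x": 0,"y": 0,"z": -0.09,"spin": -21,"jaw": 0.9},{"x": 0,"y": 0,"z": -0.09,"spin": -28,"jaw": 0.9}]'

```text
t: 17.88
tcp_pos: [0.4462, -0.3205, 0.0737]
orientation: [0.741, 0.671, -0.001, 0.009]
force: [-0.5, -0.1, 0.2]
opening: 0.0172
```

```bash
python3 - <<'E'
from h import *
t=load('top'); s=load('side')
def tri(p,q):
    o1,d1=ray(t,*p);o2,d2=ray(s,*q); k=np.linalg.lstsq(np.stack([d1,-d2],1),o2-o1,rcond=None)[0]
    return (o1+k[0]*d1).round(3),(o2+k[1]*d2).round(3)
print('bowl',tri((380,152),(400,191)))
print('bottle knob',tri((382,122),(423,166)))
# box right-front corner top: top view ~ (395,172); side ~ (405,203)
print('box corner base',tri((395,174),(407,232)),'top',tri((395,172),(405,203)))
go(.6151,-.1465,.075,98.8-90)
P=monitor.sense()['tcp_pos'];M=R.from_quat(monitor.sense()['orientation']).as_matrix();print(M.round(3))
E
```

```text
bowl (array([ 0.702, -0.136,  0.115]), array([ 0.708, -0.14 ,  0.117]))
bottle knob (array([ 0.776, -0.136,  0.175]), array([ 0.779, -0.138,  0.177]))
box corner base (array([ 0.656, -0.195,  0.024]), array([ 0.686, -0.213,  0.035])) top (array([ 0.642, -0.182,  0.108]), array([ 0.675, -0.203,  0.119]))
t 17.88 tcp [ 0.4462 -0.3205  0.0737] jaw -5.6 open 0.0172 F [-0.5 -0.1  0.2] -> xyz [ 0.1897  0.151  -0.002 ] spin -14.4 q7 0.73
[[ 0.098  0.995  0.01 ]
 [ 0.995 -0.098 -0.014]
 [-0.013  0.012 -1.   ]]
```

Call:
drive_tool --motion '[{"x": 0.018,"y": 0.023,"z": 0,"spin": -4,"jaw": 0.9},{"x": 0.036,"y": 0.046,"z": 0,"spin": -8,"jaw": 0.9},{"x": 0.055,"y": 0.07,"z": 0,"spin": -12,"jaw": 0.9},{"x": 0.075,"y": 0.095,"z": 0,"spin": -14.4,"jaw": 0.9},{"x": 0.095,"y": 0.12,"z": 0,"spin": -14.4,"jaw": 0.9},{"x": 0.115,"y": 0.145,"z": 0,"spin": -14.4,"jaw": 0.9},{"x": 0.131,"y": 0.165,"z": 0.005,"spin": -14.4,"jaw": 0.9},{"x": 0.131,"y": 0.165,"z": 0.012,"spin": -14.4,"jaw": 0.9}]'

```text
t: 18.55
tcp_pos: [0.6292, -0.2005, 0.0625]
orientation: [0.648, 0.762, 0.0, 0.01]
force: [0.8, 0.6, -0.5]
opening: 0.0173
```

```bash
python3 - <<'E'
from h import *
go(.6243,-.2058,.057,8.8)
t=cap('top');s=cap('side')
P=np.zeros((560,800,3),np.uint8)
P[:,:400]=cv2.resize(t['frame'][150:220,350:400],(400,560),interpolation=2);P[:,402:798]=cv2.resize(s['frame'][180:250,340:390],(396,560),interpolation=2)
cv2.imwrite('pics/st1.png',P)
h=cv2.cvtColor(s['frame'],cv2.COLOR_BGR2HSV); m=cv2.inRange(h,(3,190,110),(15,255,255))[180:250,335:395]; q=np.argwhere(m); print(len(q), q.min(0)+[180,335],q.max(0)+[180,335])
h=cv2.cvtColor(t['frame'],cv2.COLOR_BGR2HSV); m=cv2.inRange(h,(3,110,80),(15,255,255))[175:225,372:410]; q=np.argwhere(m); print(len(q), q.min(0)+[175,372],q.max(0)+[175,372]) if len(q) else 0
E
```

```text
t 18.55 tcp [ 0.6292 -0.2005  0.0625] jaw 9.3 open 0.0173 F [ 0.8  0.6 -0.5] -> xyz [-0.0043 -0.0058  0.0055] spin 0.5 q7 0.65
124 [180 347] [223 394]
29 [176 377] [185 387]
```

View pics/st1.png

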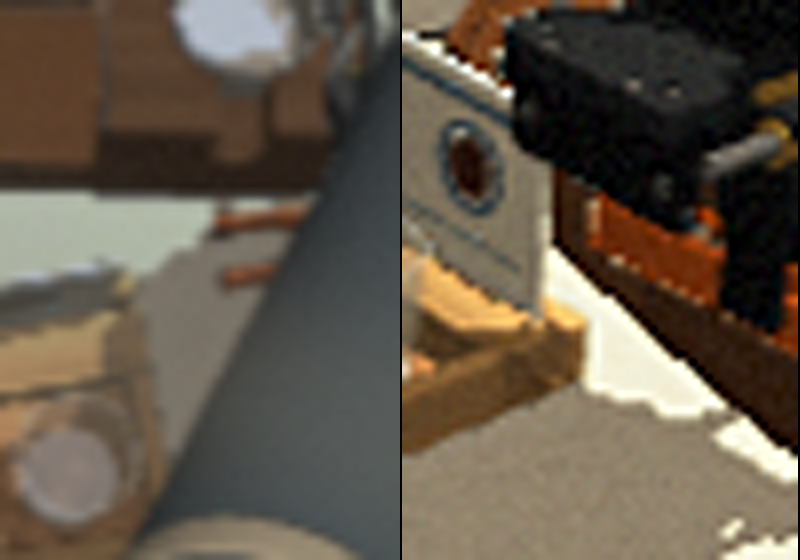

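The top view shows the two open jaws at crop (218,222) and (222,278), pointing at the card's right end (118,270), straddling it. Working out the tips numerically.

```bash
python3 - <<'E'
from h import *
t=load('top'); s=load('side')
c=np.array([.5315,.0009]);yw=np.radians(8.84);ex=np.array([np.cos(yw),np.sin(yw)]);ey=np.array([-ex[1],ex[0]])
E=c+.06*ex-.105*ey; f=lambda P:(((P[:2]-E)@ex).round(4),((P[:2]-E)@ey).round(4))
z=.0895
for n,x,y in(('up',218,222),('low',222,278)):
    for zz in(z,z+.01): P=onz(t,350+x/8-.4,150+y/8-.4,zz); print(n,zz,P.round(4),'rel edge x,y',f(P),'side px',proj(s,P).round(1))
print('card top right corner pred top px',proj(t,[*E,.104]).round(1),'seen',350+118/8-.4,150+270/8-.4)
st=monitor.sense();print('tcp rel',f(st['tcp_pos']))
g=s['frame'][200:222,362:384]; h=cv2.cvtColor(g,cv2.COLOR_BGR2HSV); print(h[::2,::2,0]);print(h[::2,::2,2])
E
```

```text
up 0.0895 [ 0.629  -0.1285  0.0895] rel edge x,y (np.float64(0.0164), np.float64(-0.0378)) side px [[372.5 204.4]]
up 0.09949999999999999 [ 0.6266 -0.1273  0.0995] rel edge x,y (np.float64(0.0143), np.float64(-0.0363)) side px [[371.8 201.1]]
low 0.0895 [ 0.6071 -0.1298  0.0895] rel edge x,y (np.float64(-0.0054), np.float64(-0.0358)) side px [[365.9 206.4]]
low 0.09949999999999999 [ 0.6048 -0.1287  0.0995] rel edge x,y (np.float64(-0.0074), np.float64(-0.0343)) side px [[365.2 203.1]]
card top right corner pred top px [[365.9 183.2]] seen 364.35 183.35
tcp rel (np.float64(-0.0015), np.float64(-0.1124))
[[138  60 120 140  85   0 113   0  18  20  18]
 [ 38 120   0 130 156  53  54 128  17  60   0]
 [ 11  12   0 108 150 105 174 128  13  60 120]
 [ 13  14  10   9  98  80  10  25  10 120 132]
 [ 14  13  10  11  12   9 110  94  14   9  30]
 [ 11  10  10  10  10  10  11  10  11  13   0]
 [ 11  13  15   9   9  10  11  11  10   7 120]
 [ 26  13  11  12  10   9  10  11   9  10 150]
 [ 27  26   0  15  13  14  12   9  10   9  15]
 [ 28  30  30   0  13  14  10  11  10   9 108]
 [ 18  33  29  30   8  13  13  14  15  10  14]]
[[  7   1  13  21  12   0  10   8  48 105  69]
 [ 58   2   0   8  14  46  12  12  45   9   0]
 [ 55  82   0  16   3  30  10   5  51   3   6]
 [ 52 160 117 127  15  15  13  57 161   1  12]
 [ 46 153 101 106 111  93   3  45 120  53  14]
 [ 53 141 109 104 103 106 108 165 127  74   5]
 [ 42  53 131 114 106 107 109 109 124  91  14]
 [230  40  52  59  88 111 105 112 112  34  13]
 [251 227  24  57  43  50 103 119 121   9  14]
 [237 247 255  19  42  42  42  51  57  33   6]
 [238 250 245 255  40  44  47  45  44  59  57]]
```

Tips: middle +4.5 mm off in caddy x, 36 mm outside the edge, and about 22 mm apart jaw-centre to jaw-centre as expected. I correct sideways first, advance partway, and re-measure.

Call:
drive_tool --motion '[{"x": 0,"y": -0.0045,"z": 0.003,"spin": 0.5,"jaw": 0.9},{"x": 0.005,"y": -0.0045,"z": 0.005,"spin": 0.5,"jaw": 0.9},{"x": 0.012,"y": -0.0045,"z": 0.005,"spin": 0.5,"jaw": 0.9},{"x": 0.018,"y": -0.0045,"z": 0.005,"spin": 0.5,"jaw": 0.9},{"x": 0.022,"y": -0.0045,"z": 0.005,"spin": 0.5,"jaw": 0.9},{"x": 0.022,"y": -0.0045,"z": 0.005,"spin": 0.5,"jaw": 0.9}]'

```text
t: 19.15
tcp_pos: [0.6149, -0.1823, 0.0556]
orientation: [0.653, 0.758, -0.002, 0.007]
force: [1.1, -0.7, -0.6]
opening: 0.0173
```

```bash
cat > tips.py <<'E'
from h import *
c=np.array([.5315,.0009]);yw=np.radians(8.84);ex=np.array([np.cos(yw),np.sin(yw)]);ey=np.array([-ex[1],ex[0]])
E=c+.06*ex-.105*ey; f=lambda P:(((P[:2]-E)@ex).round(4),((P[:2]-E)@ey).round(4))
t=cap('top'); go(*(E-.0535*ey),.057,8.8); st=monitor.sense();print('tcp rel',f(st['tcp_pos']))
h=cv2.cvtColor(t['frame'],cv2.COLOR_BGR2HSV); m=cv2.inRange(h,(2,105,70),(17,255,255)); m[:175]=0;m[190:]=0;m[:,:358]=0;m[:,396:]=0
n,L,s_,ce=cv2.connectedComponentsWithStats(m)
for i in range(1,n):
    if s_[i,4]>5:
        for zz in(.094,): 
            ys,xs=np.where(L==i); k=xs<xs.min()+4; P=onz(t,xs.min(),ys[k].mean(),zz); print(s_[i],'tip',f(P)); 
            k=xs>xs.max()-4;P=onz(t,xs.max(),ys[k].mean(),zz); print('   far end',f(P))
print(h[176:188,360:392,1])
E
python3 tips.py
```

```text
t 19.20 tcp [ 0.6151 -0.183   0.0557] jaw 8.5 open 0.0171 F [-0.1  0.5 -0. ] -> xyz [ 0.0361  0.0055 -0.0018] spin -0.3 q7 0.61
tcp rel (np.float64(-0.0057), np.float64(-0.0896))
[371 181  10   2  16] tip (np.float64(0.0046), np.float64(-0.0173))
   far end (np.float64(0.0015), np.float64(-0.0446))
[372 188   5   2   7] tip (np.float64(-0.0168), np.float64(-0.0169))
   far end (np.float64(-0.018), np.float64(-0.0291))
[[ 25  25  20  22  25  26  25  28  27  24  24  41  42  39  22  21  23  22
   22  21  20  21  21  17  24  26  27  30  25  21  27  30]
 [ 25  22  21  21  24  22  25  25  25  21  24  39  43  39  21  22  23  25
   25  22  22  22  20  19  16  28  26  25  24  24  30  26]
 [ 23  20  22  23  22  22  21  22  24  25  26  40  43  38  23  22  23  24
   26  25  23  22  18  16  24  23  21  21  24  23  26  29]
 [ 23  24  27  27  24  21  21  22  22  24  26  35  40  37  26  22  21  24
   25  25  24  21  12  20  23  21  25  20  20  26  26  29]
 [ 23  24  24  24  24  21  22  24  24  22  22  25  41  43  25  27  24  36
   49  59  52  23  20  15  22  17  25  24  23  26  22  25]
 [ 21  21  20
[... 218 characters left out ...]
7  16  20  19  19  23  25  21  21]
 [ 15  15   5  18  16  25  29  23  21  22  44 100 100  88  86  74  74  67
   64  52  14   9  13  20  20  16  19  22  18  21  24  21]
 [ 13   9   8  24  45  63  47  27  23  23  22  33  38  41  42  44  41  44
   42  20  13   9  12  12  15  15  18  18  21  24  21  17]
 [ 28  29  27  39  60  89  76  46  34  29  36  39  38  38  40  40  39  38
   35  13  17  12   8  15  15  15  14  14  17  17  17  17]
 [ 35  36  36  45  73  90  73  47  40  39  40  39  38  38  39  38  40  37
   18  17   8  12  11  15  11  14  17  17  17  17  20  20]
 [ 35  35  36  36  56  67  51  43  38  40  40  39  37  44  39  51  55  45
   16   8   8  11   7  14  14  14  17  14  14  17  20  19]]
```

The mask measurement now puts the jaw middle about 6 mm towards −x, probably because the earlier picture was taken while the arm was still settling. I re-measure at rest with a wider mask, relative to the card's own top edge in the same image.

```bash
cat > tips.py <<'E'
from h import *
c=np.array([.5315,.0009]);yw=np.radians(8.84);ex=np.array([np.cos(yw),np.sin(yw)]);ey=np.array([-ex[1],ex[0]])
E=c+.06*ex-.105*ey; f=lambda P:(((P[:2]-E)@ex).round(4),((P[:2]-E)@ey).round(4))
t=cap('top'); go(*(E-.0535*ey),.057,8.8); st=monitor.sense();print('tcp rel',f(st['tcp_pos']),np.abs(st['dq']).max().round(4))
h=cv2.cvtColor(t['frame'],cv2.COLOR_BGR2HSV); S=h[...,1].astype(float); Z=st['tcp_pos'][2]+.037
for u in range(362,386):
    w=np.clip(S[174:198,u]-55,0,None); r=np.arange(174,198)
    # split into runs
    k=np.where(w>0)[0]; g=np.split(k,np.where(np.diff(k)>1)[0]+1) if len(k) else []
    print(u,[((w[i]*r[i]).sum()/w[i].sum().clip(1)).round(1).item() if 0 else (round((w[i]*r[i]).sum()/w[i].sum(),1),round(w[i].sum()),f(onz(t,u,(w[i]*r[i]).sum()/w[i].sum(),Z))[0].item(),f(onz(t,u,(w[i]*r[i]).sum()/w[i].sum(),Z))[1].item()) for i in g if w[i].sum()>40])
V=h[...,2].astype(int); print('card top V'); print(V[176:190,348:372])
print('card line pred',[proj(t,[*(E+ey*a),.104]).round(1).tolist() for a in(0,.02,.05)])
E
python3 tips.py
```

```text
t 19.25 tcp [ 0.6151 -0.1837  0.0557] jaw 8.4 open 0.0173 F [-0.   0.5 -0.9] -> xyz [ 0.0368  0.0055 -0.0018] spin -0.4 q7 0.61
tcp rel (np.float64(-0.0058), np.float64(-0.0903)) 0.0096
362 [(np.float64(192.6), 241, -0.0247, 0.015)]
363 [(np.float64(192.6), 248, -0.0251, 0.012)]
364 [(np.float64(192.4), 243, -0.0252, 0.0089)]
365 [(np.float64(190.5), 349, -0.0197, 0.005)]
366 [(np.float64(192.3), 288, -0.0255, 0.0028)]
367 [(np.float64(193.6), 221, -0.03, 0.0005)]
368 []
369 []
370 []
371 [(np.float64(182.1), 79, 0.0037, -0.0173)]
372 [(np.float64(181.9), 192, 0.0036, -0.0204), (np.float64(188.8), 119, -0.0174, -0.0169)]
373 [(np.float64(181.9), 198, 0.0033, -0.0234), (np.float64(188.7), 143, -0.0175, -0.02)]
374 [(np.float64(181.9), 142, 0.0028, -0.0264), (np.float64(188.6), 122, -0.0176, -0.0231)]
375 [(np.float64(181.9), 126, 0.0024, -0.0294), (np.float64(188.4), 110, -0.0175, -0.0262)]
376 [(np.float64(181.7), 147, 0.0025, -0.0325), (np.float64(188.1), 88, -0.0172, -0.0293)]
377 [(np.float64(181.7), 158, 0.0023, -0.0356)]
378 [(np.float64(181.6), 145, 0.0022, -0.0387)]
379 [(np.f
[... 916 characters left out ...]
69 178 180 166 121  74]
 [180 176 173 176 176 176 180 170 147 130 117 112 114 114 103  96  98 114
  126 131 157 173 139  96]
 [179 168 148 129 115 112 113 109  98  87  83  83  84  86  86  86  96 112
  109 112 128 134 128 117]
 [115 109  99  85  78  78  78  75  73  75  85  87  86  87  86  89 101 112
  112 116 121 123 123 122]
 [ 83  82  74  71  69  70  71  73  73  81  88  88  87  86  86  85  83  86
  103 120 121 122 122 123]
 [ 77  75  71  72  73  76  83  82  88  87  89  89  88  88  88  84  80  88
  113 123 121 121 122 122]
 [ 81  79  80  81  84  84  86  89  90  92  99  99 102 112 115 111 109 110
  116 114 114 121 117 108]]
card line pred [[[365.9, 183.2]], [[359.4, 184.1]], [[349.6, 185.5]]]
```

Measured at rest: jaw middle −7 mm in caddy x, tips 16.5 mm short of the edge. The card line in the picture agrees with the model within 0.5 px. Correcting +7 mm, then re-checking before I insert.

Call:
drive_tool --motion '[{"x": 0,"y": 0.003,"z": 0,"spin": -0.4,"jaw": 0.9},{"x": 0.001,"y": 0.007,"z": 0,"spin": -0.4,"jaw": 0.9},{"x": 0.001,"y": 0.007,"z": 0,"spin": -0.4,"jaw": 0.9},{"x": 0.001,"y": 0.007,"z": 0,"spin": -0.4,"jaw": 0.9},{"x": 0.001,"y": 0.007,"z": 0,"spin": -0.4,"jaw": 0.9}]'

```text
t: 19.67
tcp_pos: [0.6219, -0.1819, 0.0556]
orientation: [0.65, 0.759, -0.003, 0.007]
force: [0.1, -0.3, 0.2]
opening: 0.0172
```

```bash
python3 tips.py | grep -v '^ \|\[\[' | sed 's/np.float64//g'
```

```text
t 19.72 tcp [ 0.6217 -0.1819  0.0556] jaw 8.8 open 0.0179 F [-0.1 -0.9 -0.2] -> xyz [ 0.036  -0.0011 -0.0019] spin 0.0 q7 0.61
tcp rel ((0.0011), (-0.0895)) 0.0041
362 [((192.6), 247, -0.0248, 0.015)]
363 [((192.5), 236, -0.025, 0.012)]
364 [((192.5), 232, -0.0254, 0.009)]
365 [((190.5), 371, -0.0196, 0.0049)]
366 [((185.2), 51, -0.0037, -0.0007), ((192.5), 303, -0.0262, 0.0029)]
367 [((193.7), 212, -0.0302, 0.0005)]
368 []
369 []
370 []
371 [((180.0), 180, 0.0101, -0.0183), ((187.0), 95, -0.0114, -0.0148)]
372 [((179.9), 199, 0.0099, -0.0214), ((186.8), 167, -0.0113, -0.0179)]
373 [((179.8), 188, 0.0097, -0.0244), ((186.7), 149, -0.0113, -0.021)]
374 [((179.8), 166, 0.0094, -0.0275), ((186.6), 138, -0.0114, -0.0241)]
375 [((179.8), 160, 0.009, -0.0305), ((186.1), 100, -0.0105, -0.0273)]
376 [((179.6), 165, 0.009, -0.0336)]
377 [((179.6), 163, 0.0087, -0.0367)]
378 [((179.4), 171, 0.0089, -0.0398)]
379 [((179.2), 133, 0.009, -0.0429)]
380 []
381 []
382 []
383 []
384 []
385 []
card top V
```

Jaw middle is −0.7 mm, gap ±8.5 mm against a card of ±1.5 mm, and TCP x agrees at +1.1 mm. Inserting 36 mm straight along the card.

Call:
drive_tool --motion '[{"x": 0.005,"y": 0,"z": 0,"spin": 0,"jaw": 0.9},{"x": 0.01,"y": 0,"z": 0,"spin": 0,"jaw": 0.9},{"x": 0.016,"y": 0,"z": 0,"spin": 0,"jaw": 0.9},{"x": 0.022,"y": 0,"z": 0,"spin": 0,"jaw": 0.9},{"x": 0.028,"y": 0,"z": 0,"spin": 0,"jaw": 0.9},{"x": 0.033,"y": 0,"z": 0,"spin": 0,"jaw": 0.9},{"x": 0.036,"y": 0,"z": 0,"spin": 0,"jaw": 0.9},{"x": 0.036,"y": 0,"z": 0,"spin": 0,"jaw": 0.9}]'

```text
t: 20.38
tcp_pos: [0.6162, -0.1449, 0.055]
orientation: [0.65, 0.76, -0.003, 0.007]
force: [0.2, -0.7, -1.1]
opening: 0.0172
```

Call:
drive_tool --motion '[{"x": 0,"y": 0,"z": 0,"spin": 0,"jaw": 0.9},{"x": 0,"y": 0,"z": 0,"spin": 0,"jaw": 0.9},{"x": 0,"y": 0,"z": 0,"spin": 0,"jaw": 0.9}]'

```text
t: 20.63
tcp_pos: [0.6163, -0.1453, 0.0551]
orientation: [0.65, 0.76, -0.003, 0.007]
force: [0.6, 0.1, 0.3]
opening: 0.0171
```

```bash
python3 tips.py | grep -v '^ \|\[\[' | sed 's/np.float64//g'; python3 - <<'E'
from h import *
t=load('top');s=cap('side')
P=np.zeros((560,800,3),np.uint8)
P[:,:400]=cv2.resize(t['frame'][150:220,345:395],(400,560),interpolation=2);P[:,402:798]=cv2.resize(s['frame'][170:240,335:385],(396,560),interpolation=2)
cv2.imwrite('pics/fin.png',P)
E
```

```text
t 20.68 tcp [ 0.6162 -0.1454  0.055 ] jaw 8.9 open 0.0176 F [-0.1  0.3 -0.8] -> xyz [-0.001  -0.0012 -0.0019] spin 0.1 q7 0.56
tcp rel ((0.0012), (-0.0526)) 0.0024
362 [((181.3), 125, 0.01, 0.0095), ((188.0), 87, -0.0106, 0.0127)]
363 [((181.4), 111, 0.0094, 0.0065)]
364 [((181.3), 106, 0.0092, 0.0034)]
365 [((181.0), 71, 0.0095, 0.0003)]
366 []
367 []
368 []
369 []
370 []
371 []
372 []
373 []
374 []
375 []
376 []
377 []
378 []
379 []
380 []
381 []
382 []
383 []
384 []
385 []
card top V
```

The measured jaw centres are at +10 and −10.6 mm either side of the card, with no force on the tool. The tips are about 20 mm in (−16.5 + 37 mm of travel). Handing in.

```bash
python3 - <<'E'
from station import order, monitor
s=monitor.sense(); print(s['t'],s['opening'],s['force'].round(2)); print(order.sign_off())
E
```

```text
20.7333 0.01730482820343641 [ 0.11  0.84 -0.9 ]
the job is handed in; nothing more can be done
None
```

The job is handed in at t = 20.7 s. Both loose glasses stand in the outer wells, and the clip is held wide open around the card's right-hand edge. The sign-off gave no verdict.

**Last checks**
- **Glasses:** measured from above after placing, all three feet were within 5 mm of their well centres and upright. I did not re-measure them at the very end.
- **Clip opening:** the fingers are 17–18 mm apart, which matches the clip at its stop. The measured outside force was about 1 N, which is noise level.
- **Clip position:** the jaw centres are about +10 and −10.6 mm either side of the card. The tips are about 20 mm in from the edge, worked out from the 37 mm of travel because the arm hid them. Clip height is about 82 mm, roughly 10 mm above the marked point and within the 30 mm allowed.

**What disagreed or failed**
- **Finger height:** the camera showed the fingertips about 20–28 mm higher than the reported tool position. Because of this, glass A was held only by its rim and the first grasp at glass B closed above it without moving it. I corrected for this afterwards.
- **Jaw position:** one reading of the clip's jaws, apparently taken while the arm was still settling, was several millimetres off. I repeated it at rest before inserting.
- **Final picture:** I could not view it because the limit of 12 was reached, so the final check is numeric only.

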